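# Clear the jammed handle blank from the dispenser chute and rack it

### The job

A long wooden handle blank is jammed crosswise under the side lips of the sloping steel chute: push it back up the slope until it is clear of the lips, then lift it out and set it down on the felt mat. Let go there, take it again by one end, and lay it gently, without dropping it, into the rack row whose length fits it, fully down between the guides and the end stops. Leave the other things where they are.

Things in the scene. Friction and masses are not known exactly. Their poses are not given: they have to be found in the camera images.
- blank: the jammed long handle blank: plain light wooden square bar, 150 mm long (its own y axis) and 24 x 24 mm thick, edges rounded 1.5 mm, about 80 g. Origin at its very centre. It starts lying flat on the chute's slope, long axis across the chute, its own z axis square to the slope; both ends are under the lips, so it cannot be lifted straight up.
- chute: fixed open sheet-steel chute 264 x 182 mm. Origin on the bench under its middle, z up, x points DOWN the slope (roughly away from the robot), y across. Floor: level landing from x = -140 to -50 mm at z = 72 mm, then 20 degrees down to x = +120 mm (z = 72 mm - 0.364 (x + 50 mm)). Walls rise 36 mm above the floor; head plate at x = -144 to -140 mm, top 20 mm above the landing.
- landing (a point): chute's landing: point on its level floor at chute x = -85 mm, mid-width, axes as the chute. Floor 168 mm wide between the walls, so the blank fits across with 9 mm at each end. Nothing roofs it; a blank pushed up here stays.
- lip_edge (a point): middle of the line joining the lips' uphill edges, at chute x = -35 mm. The two 4 mm lips roof the slope, 29 mm above its floor, from here down to chute x = +33 mm, covering all further than 48 mm from the centre line: a 96 mm wide gap along the middle is open from above. The blank starts with its centre near chute x = -16 mm and yields to a light push, friction only.
- throat (a point): point on the chute's sloping floor, chute x = +60 mm, mid-width, axes as the chute. Half-width between walls is 84 mm above chute x = -25 mm, narrows evenly to 55 mm here, then stays 55 mm. The floor downhill of the blank is empty.
- mat: fixed plain blue felt mat 120 mm (x) x 180 mm (y) x 4 mm thick. Origin at the centre of its underside, z up.
- long_row: fixed dark wooden row for 150 mm blanks, lane along its x. Origin on the bench under its middle, z up. Rail 22 mm wide, top at z = 20 mm; end stops (22 mm wide, 6 mm thick, tops z = 32 mm), inner faces x = +-82 mm. At x = -28 to +28 mm two 8 mm guides, inner faces y = +-19 mm, tops z = 50 mm: no room for fingers there beside a blank, but its ends outside them are free.
- long_seat (a point): point in the long row where the blank's centre lies when it is properly in (32 mm above the bench, mid-lane); x along the lane, z up.
- short_row: the look-alike row for 100 mm blanks: same section and guides, end stops at x = +-57 mm only; it holds the short blank already. The two rows may change places.
- short_blank: look-alike blank, 100 mm long (its own y) and 24 x 24 mm, origin at its centre; lies in the short row. Leave it.
- steel_block: bystander: dark steel bench block 65 x 160 x 32 mm on a rubber pad, origin at the centre of its underside.
- graver: bystander: graver, wooden knob handle 71 mm long, 38 mm at its thickest, steel shank 60 mm; lying. Origin where shank meets handle.
- bench_pin: bystander: dark wooden board 130 x 60 x 18 mm, origin at the centre of its underside.
- mandrel: bystander: steel taper mandrel, 141 mm tall on a 60 mm foot, standing. Origin at the centre of its underside.
- jar: bystander: glass cup 70 mm wide and tall, origin at the centre of its underside.
There are look-alikes about, which are no part of the job. There is more than one size of the mat; the one meant has the size given above.

How it is judged:
By the outcome, as a careful person would: the job done as asked, in the order asked, and still so for the second after the job is handed in, with the robot touching nothing.
It also fails if it takes over 72 s, if anything falls off the work surface, if the arm or the gripper's body presses on something with over 40 N, if the wrist force passes 120 N, or if a joint passes its speed limit or range.

### The arm

A 6-joint arm with a two-finger parallel gripper is mounted at the origin on the work surface. World frame = base frame: x ahead of the robot, y to its left, z up, the work surface at z = 0. Lengths are in m, angles in rad, forces in N, time in s.
With the tool pointing down it reaches from about 0.35 to 0.775 m from the base axis. Payload 5.5 kg.
Tool frame: the origin (TCP) lies midway between the tips of the shut fingers; the grasp point (between the pads) lies 19 mm behind it (env.tcp_to_grasp is the distance from the TCP to the grasp point, in m); z points along the fingers, y is the direction in which the jaws open and shut (so a half turn about z gives the same grasp; the last joint's range is limited). The gripper opens to 85 mm and grips with 20 to 120 N. Pads are 22 mm wide; open, the fingers measure 114 mm over their backs; the gripper's body (76 mm by 85 mm) begins 54 mm behind the grasp point. The pads swing forward as they close: fully open they stand 13 mm farther back than shut.
Start: joints at [-1.26, 0.313, 0.046, 1.304, 0, 1.431], TCP at [0.251, -0.518, 0.231] pointing down, gripper open.
Joint ranges: [-2.76, 2.76], [-0.86, 1.69], [-1.03, 1.26], [-2.2, 2.34], [-1.47, 1.5], [-3.14, 3.14]. Speed limits (rad/s): [2.57, 2.57, 3.14, 3.14, 3.14, 3.14].

### API

Orientations are given as a unit quaternion [w, x, y, z].
In Python, from workcell import get_state, viewer, hand_in, finder, env gives the robot as it stands.
- The arm moves only by the tool arm_command, never from a script. Its argument "motion" is a list of rows, each an object of numbers: "x", "y", "z": the shift along the tool's x, y, z in mm; "rx", "ry", "rz": the turn, a rotation vector about the tool's x, y, z in degrees; "hand": the closure, from -1 (fully open) to 1 (shut). A call has 1 to 10 rows; each row is the pose to reach, as a shift and turn from the pose commanded when the call began, along the tool's axes at that moment; what a row does not reach only later rows make up. A row lasts 1/8 s, in which the tool goes at most 62.5 mm and 10.7 degrees, less where a joint would pass 70% of its speed; a pose out of reach is approached as far as the arm can. A call with a gripper value outside its range is refused whole. The fingers move at their own pace and stop on an object; "force" is the grip in N (left out, the last holds). Time passes only in rows, so rows that repeat a pose let the fingers close. It gives the time, the measured TCP pose, the force and the opening at its end, in the units of the state.
- get_state(): the state, without advancing time (a new reading comes with each control period).
- viewer.read_camera(name): name is "scene" or "top" or "wrist"; returns a dict with "image" (384x512x3 uint8, red, green, blue), "z_map" (384x512 float32, m along the optical axis (not along the pixel's ray), 0 where there is no reading), "intrinsics" (3x3 intrinsics, pixels), "rvec" (rotation vector, rad) and "tvec" (3), from world to camera coordinates, as OpenCV has them. Camera axes: x right, y down, z forward; pixel columns grow to the right and rows downward; lengths in m; the calibration is good to about 2 mm. A picture is of the moment at which its call begins.
- hand_in(): hands the job in, once; it reports no verdict.
Trained networks look in a picture, given as the dict that the camera call returned (one of the last four; its "shot" number tells which), for a name from the list of things; names that differ only in an ending like _2 or _b are one class to them, and where a whole thing is asked for, a point or a joint stands for the part that bears it (a point fixed in the world has none). Each returns a list of dicts, best first, with "score" (0 to 1); they miss things now and then, are a little off and sometimes report something else, mostly with a low value. They report only what shows in the picture. A call takes as long as a camera call. They do not tell look-alikes from the thing itself.
- finder.find_in(picture, query): "at" ([column, row] in pixels, amid what is visible of it).
- finder.masks_of(picture, query): "region" (384x512 bool, what is visible of it) and "at" ([column, row] in pixels, amid what is visible of it).
The state is a dict: "clock": time; "joint_pos": joint angles; "qvel": joint speeds; "tau": joint torques, N m; "tcp_pos": TCP position; "orientation": TCP orientation; "wrist_force": force on the tool from outside, world axes, zero at the start; "ft_torque": the same for the moment, N m; "finger_gap": finger opening in m.
Only numpy, scipy, OpenCV 4.12 (cv2) and the standard library are available. Lean on these libraries where they do the work, as an engineer would, in place of code of your own. Each camera call takes 0.05 s, during which the arm holds its last target.

## Working session

There is one attempt and no reset: what is moved stays moved. The work goes in short steps, Python scripts to look and compute and a tool call to move; the robot and the scene stay as the last step left them, time stands still between calls to the robot, and variables do not carry over. Pictures are saved under pics/ and viewed, and the job is handed in when it is done.

Besides the shell and the picture viewer there is one more tool, called after "Call:" by a JSON object that holds its "api" and its "payload", one argument or row to a line. arm_command: Moves the arm, as the interface text tells. Its arguments: {"type":"object","properties":{"motion":{"type":"array","items":{"type":"object","properties":{"x":{"type":"number"},"y":{"type":"number"},"z":{"type":"number"},"rx":{"type":"number"},"ry":{"type":"number"},"rz":{"type":"number"},"hand":{"type":"number"}}}},"force":{"type":"number"}},"required":["motion"]}

```bash
ls; mkdir -p pics; cat > h.py <<'E'
import numpy as np, cv2, pickle
from workcell import get_state, viewer, hand_in, finder, env
def shot(name, fn=None):
    p=viewer.read_camera(name)
    if fn: cv2.imwrite('pics/'+fn, cv2.cvtColor(p['image'],cv2.COLOR_RGB2BGR))
    return p
def world(p):
    K=p['intrinsics'];z=p['z_map'].astype(float);v,u=np.indices(z.shape)
    c=np.stack([(u-K[0,2])/K[0,0]*z,(v-K[1,2])/K[1,1]*z,z],-1)
    R=cv2.Rodrigues(np.array(p['rvec'],float))[0]
    w=(c-np.array(p['tvec']).ravel())@R
    w[z==0]=np.nan
    return w
def proj(p,pts):
    return cv2.projectPoints(np.array(pts,float).reshape(-1,3),np.array(p['rvec'],float),np.array(p['tvec'],float),np.array(p['intrinsics'],float),None)[0].reshape(-1,2)
E
python3 - <<'E'
from h import *
np.set_printoptions(precision=4,suppress=True)
print(get_state(), env.tcp_to_grasp)
for n in ['top','scene']:
    p=shot(n,n+'0.png')
    pickle.dump(p,open(n+'0.pkl','wb'))
    w=world(p)
    for q in ['blank','chute','mat','long_row','short_row','short_blank']:
        for r in finder.masks_of(p,q)[:4]:
            m=r['region']; print(n,q,round(r['score'],2),np.round(r['at']),m.sum(),np.nanmedian(w[m],0),np.nanpercentile(w[m],2,axis=0),np.nanpercentile(w[m],98,axis=0))
print(get_state()['clock'])
E
```

```text
pics
{'clock': 0.0, 'joint_pos': array([-1.2596,  0.314 ,  0.045 ,  1.3036, -0.    ,  1.4312]), 'qvel': array([ 0.0002, -0.0012, -0.0007, -0.0002, -0.0004, -0.0007]), 'tau': array([ -0.0012, -48.0627,  29.8535,   0.0192,  -0.0003,   0.    ]), 'tcp_pos': array([ 0.2503, -0.5171,  0.2304]), 'orientation': array([-0.0009,  0.9747,  0.2235, -0.0001]), 'wrist_force': array([ 0.2395, -0.2869,  0.2928]), 'ft_torque': array([ 0.0586, -0.0075, -0.0261]), 'finger_gap': 0.08557747300339606} 0.0187
top blank 0.59 [366. 181.] 264 [ 0.5027 -0.3156  0.0834] [ 0.4857 -0.3613  0.0682] [ 0.5232 -0.2696  0.0917]
top blank 0.36 [219. 174.] 508 [0.5379 0.1906 0.0208] [0.4535 0.1645 0.0017] [0.6225 0.2166 0.0541]
top blank 0.23 [361. 182.] 3595 [ 0.485  -0.3144  0.0715] [ 0.3796 -0.4055  0.0069] [ 0.6354 -0.2166  0.1067]
top chute 0.55 [360. 181.] 3568 [ 0.4849 -0.3133  0.0715] [ 0.3795 -0.403   0.0099] [ 0.6353 -0.2166  0.1067]
top mat 0.84 [263. 196.] 1623 [0.4639 0.0279 0.005 ] [ 0.4074 -0.057  -0.0017] [0.5207 0.1139 0.011 ]
top mat 0.63 [217. 239.] 920 [0.3182 0.2002 0.0038] [ 0.2736  0.1403 -0.0023]
[... 922 characters left out ...]
689] [ 0.3768 -0.3913  0.0035] [ 0.6381 -0.2124  0.1055]
scene mat 0.91 [317. 210.] 1019 [0.3178 0.2051 0.0023] [ 0.2741  0.1406 -0.0021] [0.3604 0.2624 0.0066]
scene mat 0.67 [246. 100.] 2012 [ 0.1899 -0.2801  0.0046] [ 0.1062 -0.4001 -0.0006] [ 0.2727 -0.1728  0.0093]
scene mat 0.56 [240. 196.] 2022 [0.4646 0.0332 0.0034] [ 0.4038 -0.0582 -0.0019] [0.5214 0.1181 0.0079]
scene long_row 0.58 [257. 241.] 938 [0.5452 0.1919 0.0198] [ 0.4551  0.164  -0.0019] [0.6251 0.2186 0.0508]
scene short_row 0.97 [298. 273.] 296 [0.5177 0.3248 0.0319] [0.4759 0.2883 0.0044] [0.5658 0.3413 0.0531]
scene short_blank 0.82 [296. 267.] 373 [0.5059 0.3134 0.043 ] [0.4533 0.2958 0.0208] [0.5496 0.3285 0.0474]
0.7
```

```bash
python3 - <<'E'
import cv2
for n in ['top0','scene0']:
    a=cv2.imread(f'pics/{n}.png'); cv2.imwrite(f'pics/{n}b.png',cv2.resize(a,(800,600),interpolation=cv2.INTER_CUBIC))
E
```

```text
(no output)
```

View pics/top0b.png

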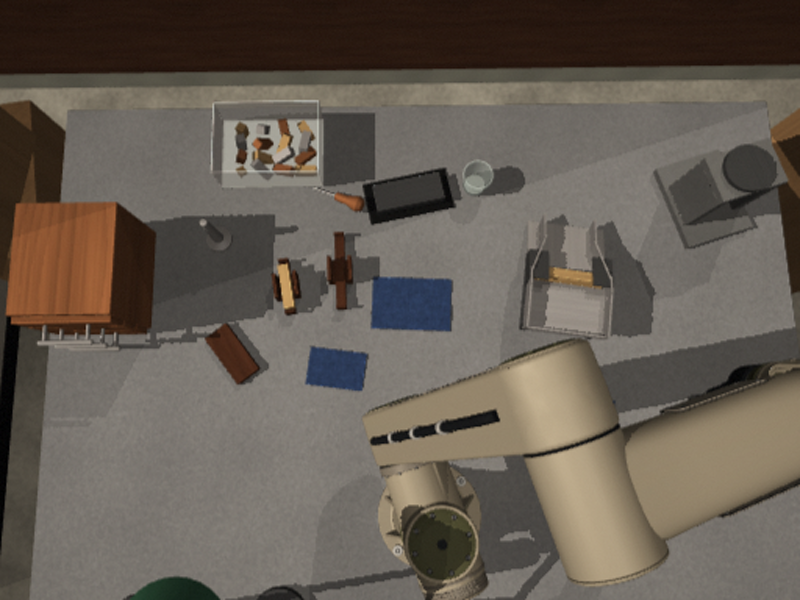

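View pics/scene0b.png

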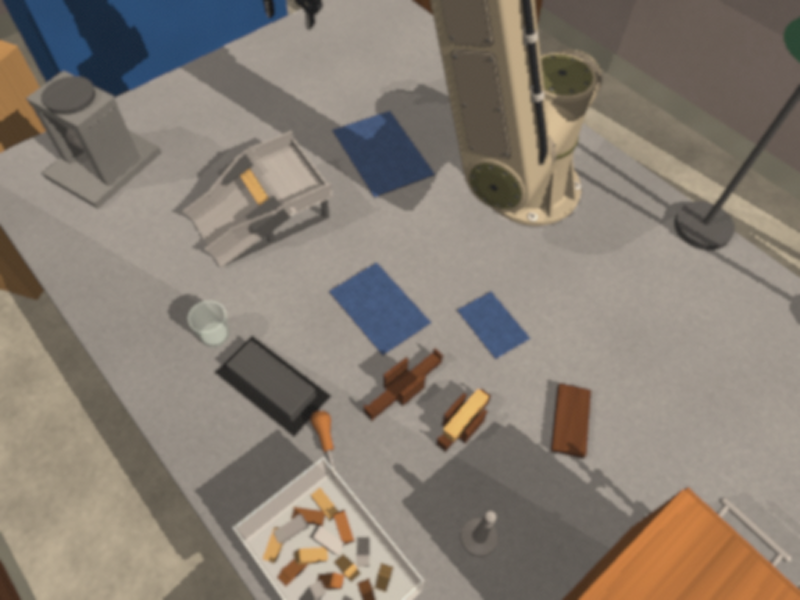

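The top view shows the chute at about (570,280) with the blank across it under the lips. The 120x180 mat is at (412,303), the empty long row at (340,270), and the short row holding its blank at (287,285). The other two mats, at (337,367) in this view and (380,150) in the scene view, are the wrong sizes. Next I fit the poses of chute, rows and mat from the depth data.

```bash
cat > fit.py <<'E'
from h import *
from scipy.spatial import cKDTree
from scipy.optimize import least_squares
def boxpts(x0,x1,y0,y1,z0,z1,s=.003):
    X=np.arange(x0,x1+1e-9,s);Y=np.arange(y0,y1+1e-9,s);Z=np.arange(z0,z1+1e-9,s)
    if len(X)<2:X=np.array([x0,x1])
    if len(Y)<2:Y=np.array([y0,y1])
    o=[]
    for z in([z0,z1]):
        a,b=np.meshgrid(X,Y);o.append(np.c_[a.ravel(),b.ravel(),0*a.ravel()+z])
    for x in(x0,x1):
        a,b=np.meshgrid(Y,Z);o.append(np.c_[0*a.ravel()+x,a.ravel(),b.ravel()])
    for y in(y0,y1):
        a,b=np.meshgrid(X,Z);o.append(np.c_[a.ravel(),0*a.ravel()+y,b.ravel()])
    return np.vstack(o)
def fl(x): return np.where(x<-.05,.072,.072-.364*(x+.05))
def hw(x): return np.interp(x,[-.025,.06],[.084,.055])
def chute_model():
    xs=np.arange(-.14,.12,.003);o=[]
    for x in xs:
        ys=np.arange(-hw(x),hw(x),.003);o.append(np.c_[0*ys+x,ys,0*ys+fl(x)])
        zs=np.arange(0,.0361,.003)
        for s in(-1,1):
            for t in (0,.003): o.append(np.c_[0*zs+x,0*zs+s*(hw(x)+t),zs+fl(x)])
        if -.035<=x<=.033:
            for s in(-1,1):
                yy=np.arange(.048,hw(x),.003); o.append(np.c_[0*yy+x,s*yy,0*yy+fl(x)+.033/np.cos(.349)])
    a=np.arange(-.088,.088,.003)
    for z in np.arange(.072,.0921,.003):
        for x in(-.144,-.14): o.append(np.c_[0*a+x,a,0*a+z])
    return np.vstack(o)
def row_model(L):
    b=[boxpts(-L-.006,L+.006,-.011,.011,0,.02)]
    for s in(-1,1):
        b.append(boxpts(min(s*L,s*(L+.006)),max(s*L,s*(L+.006)),-.011,.011,0,.032))
        b.append(boxpts(-.028,.028,min(s*.019,s*.027),max(s*.019,s*.027),0,.05))
    return np.vstack(b)
def fit(M,P,x0,f=.003,z=True):
    T=cKDTree(M)
    def res(q):
        c,s=np.cos(q[2]),np.sin(q[2]);d=P-np.array([q[0],q[1],q[3] if z else 0])
        L=np.c_[c*d[:,0]+s*d[:,1],-s*d[:,0]+c*d[:,1],d[:,2]]
        return T.query(L)[0]
    best=None
    for dy in(-.1,0,.1):
        r=least_squares(res,[x0[0],x0[1],x0[2]+dy,0],loss='soft_l1',f_scale=f,diff_step=1e-4,x_scale=[.01,.01,.1,.01])
        if best is None or r.cost<best.cost:best=r
    return best.x,np.median(res(best.x))
E
python3 - <<'E'
from fit import *
np.set_printoptions(precision=4,suppress=True)
ps={n:pickle.load(open(n+'0.pkl','rb')) for n in('top','scene')}
W={n:world(p) for n,p in ps.items()}
def crop(n,x0,x1,y0,y1,z0=.006,z1=.12):
    w=W[n].reshape(-1,3);k=(w[:,0]>x0)&(w[:,0]<x1)&(w[:,1]>y0)&(w[:,1]<y1)&(w[:,2]>z0)&(w[:,2]<z1);return w[k]
for src in(['top'],['scene'],['top','scene']):
    C=np.vstack([crop(n,.36,.66,-.43,-.2,.03) for n in src]);print(src,len(C),'chute',fit(chute_model(),C,[.515,-.31,0]))
    C=np.vstack([crop(n,.44,.64,.15,.24) for n in src]);print(len(C),'long',fit(row_model(.082),C,[.54,.19,0]))
    C=np.vstack([crop(n,.43,.58,.27,.35) for n in src]);print(len(C),'short',fit(row_model(.057),C,[.5,.31,0.1]))
# mat from masks by colour
for n in ps:
    im=ps[n]['image'].astype(int);w=W[n]
    k=(im[...,2]>im[...,0]+30)&(abs(w[...,0]-.464)<.08)&(abs(w[...,1]-.03)<.11)&(w[...,2]<.02)
    r=cv2.minAreaRect((w[k][:,:2]*1000).astype(np.float32));print(n,'mat',r)
E
```

```text
['top'] 3284 chute (array([ 0.5265, -0.3137, -0.1426,  0.001 ]), np.float64(0.002394442995680319))
519 long (array([0.54  , 0.1911, 0.0013, 0.0015]), np.float64(0.001885356874884011))
450 short (array([0.5055, 0.3108, 0.1404, 0.0227]), np.float64(0.002341051270164099))
['scene'] 3622 chute (array([ 0.5252, -0.3131, -0.1469, -0.0012]), np.float64(0.002088080152329255))
842 long (array([ 0.5384,  0.1911,  0.0273, -0.0002]), np.float64(0.001623742642916258))
734 short (array([0.5047, 0.3121, 0.1629, 0.0221]), np.float64(0.002046460588514683))
['top', 'scene'] 6906 chute (array([ 0.5258, -0.3132, -0.1477,  0.    ]), np.float64(0.0023199152849433732))
1361 long (array([0.5381, 0.1911, 0.0188, 0.0005]), np.float64(0.0017243218650209253))
1184 short (array([0.505 , 0.3117, 0.156 , 0.0222]), np.float64(0.002188483614232636))
top mat ((462.6629638671875, 28.636310577392578), (177.9248504638672, 116.94776153564453), 86.86937713623047)
scene mat ((461.4155578613281, 29.62631607055664), (178.56150817871094, 117.04413604736328), 87.50381469726562)
```

```bash
cat >> fit.py <<'E'
CH=np.array([.5258,-.3134,-.146])
def c2w(p,C=CH):
    p=np.atleast_2d(np.array(p,float));c,s=np.cos(C[2]),np.sin(C[2])
    return np.c_[C[0]+c*p[:,0]-s*p[:,1],C[1]+s*p[:,0]+c*p[:,1],p[:,2]]
def w2c(w,C=CH):
    c,s=np.cos(C[2]),np.sin(C[2]);d=w-np.array([C[0],C[1],0]);return np.stack([c*d[...,0]+s*d[...,1],-s*d[...,0]+c*d[...,1],d[...,2]],-1)
def bar(c,R,L=.15):
    return np.array([[i*.012,j*L/2,k*.012] for i in(-1,1) for j in(-1,1) for k in(-1,1)])@R.T+c
E
python3 - <<'E'
from fit import *
np.set_printoptions(precision=4,suppress=True)
for n in('top','scene'):
    p=pickle.load(open(n+'0.pkl','rb'));w=world(p);im=p['image'].astype(int)
    q=w2c(w)
    h=q[...,2]-fl(q[...,0])
    k=(abs(q[...,0]+.016)<.03)&(abs(q[...,1])<.046)&(h>.008)&(h<.035)&(im[...,0]>im[...,2]+35)
    Q=q[k];print(n,k.sum(),np.median(Q,0))
    t=Q[h[k]>.02]
    for lo in np.arange(-.045,.045,.015):
        s=t[(t[:,1]>lo)&(t[:,1]<lo+.015)];
        if len(s):print(round(lo,3),len(s),s[:,0].min(),s[:,0].mean(),s[:,0].max(),s[:,2].mean()-fl(s[:,0].mean()))
    img=cv2.cvtColor(p['image'],cv2.COLOR_RGB2BGR)
    S=3;
    pts=[]
    for x in(-.14,-.05,-.025,.06,.12):
        for s in(-1,1): pts.append([x,s*hw(x),fl(x)]);pts.append([x,s*hw(x),fl(x)+.036])
    for x in(-.035,.033):
        for s in(-1,1): pts.append([x,s*.048,fl(x)+.033])
    uv=proj(p,c2w(pts));cen=uv.mean(0).astype(int)
    x0,y0=max(cen[0]-60,0),max(cen[1]-60,0)
    big=cv2.resize(img[y0:y0+120,x0:x0+120],(600,600),interpolation=cv2.INTER_CUBIC)
    for u in uv: cv2.circle(big,tuple(int(v) for v in (u+.5-[x0,y0])*5),3,(0,0,255),-1)
    cv2.imwrite(f'pics/ov_{n}.png',big)
E
```

```text
top 210 [-0.0207 -0.002   0.084 ]
-0.045 26 -0.03077893757158082 -0.017635663143070784 -0.007221524833280197 0.025612393260298294
-0.03 31 -0.030813139041552022 -0.018260698874578703 -0.00572124801042196 0.02469082291812348
-0.015 30 -0.030613119857394944 -0.018090047354869333 -0.004202831328540981 0.024655975487453213
0.0 28 -0.029135930807874983 -0.01713208784645111 -0.0067005409805067796 0.025409891121927472
0.015 30 -0.027537142679651943 -0.016304511022566272 -0.0032258725377085355 0.02442518838980992
0.03 18 -0.027160400731665896 -0.016455951834589033 -0.006043931067609837 0.025558845989750986
scene 158 [-0.0183 -0.003   0.0832]
-0.045 24 -0.03023777180317499 -0.01835263877953543 -0.0075658377289529065 0.022652688263068203
-0.03 24 -0.02786688150260492 -0.01771240905427206 -0.00670822169798168 0.02339239192024277
-0.015 26 -0.028843882146319052 -0.017733584274305766 -0.007839357149798975 0.02365847646905498
0.0 25 -0.028879307825653164 -0.017356836030840705 -0.007472695467758026 0.023819306406125486
0.015 26 -0.027792277511276865 -0.01736151632537885 -0.007225163556007852 0.023619701776209368
0.03 14 -0.0275677020826254 -0.018205983063672992 -0.0067986405325963 0.02576039861211725
```

View pics/ov_top.png

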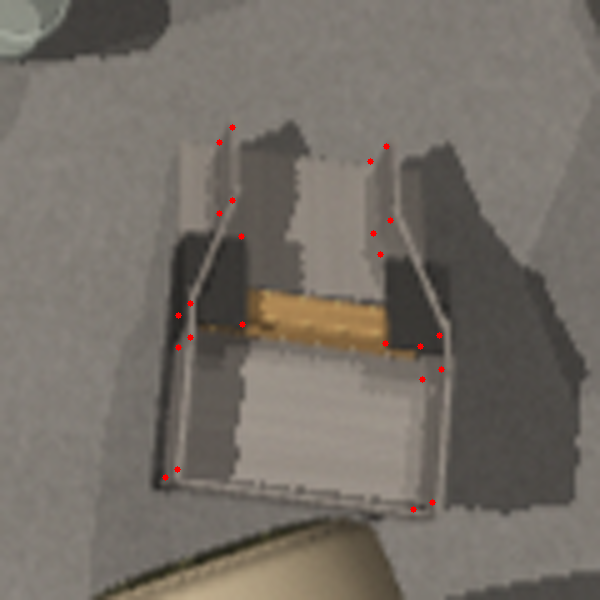

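View pics/ov_scene.png

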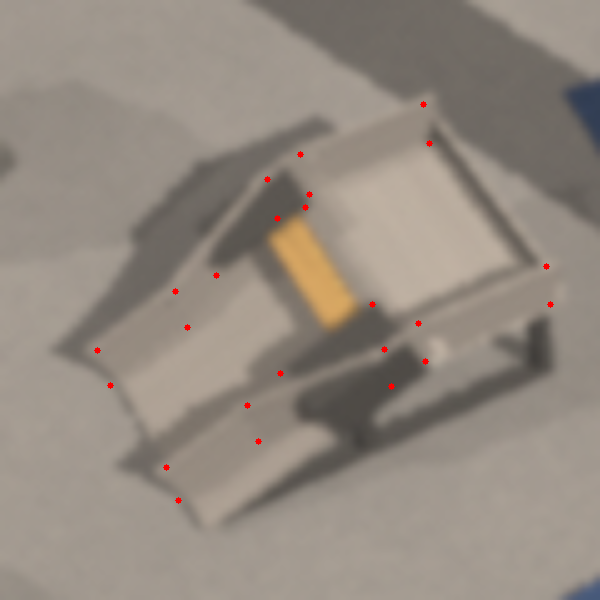

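```bash
cat >> fit.py <<'E'
from scipy.spatial.transform import Rotation as Ro
def Rtool(yaw,tilt=0):
    # tool y along yaw direction tipped down by tilt (deg)
    c,s=np.cos(yaw),np.sin(yaw);t=np.radians(tilt)
    A=np.array([[c,-s,0],[s,c,0],[0,0,1]])
    y=A@[np.cos(t),0,-np.sin(t)];z=A@[-np.sin(t),0,-np.cos(t)];x=np.cross(y,z)
    return np.c_[x,y,z]
def delta(pos,R,st=None):
    st=st or get_state();q=st['orientation'];R0=Ro.from_quat([q[1],q[2],q[3],q[0]]).as_matrix()
    d=R0.T@(np.array(pos)-st['tcp_pos'])*1000;r=Ro.from_matrix(R0.T@R).as_rotvec(degrees=True)
    print('shift',np.round(d,1),'rot',np.round(r,1))
E
python3 - <<'E'
from fit import *
delta(c2w([-.06,0,.27])[0],Rtool(CH[2]))
E
```

```text
shift [287.1 -97.6 -38.6] rot [  0.    0.  -55.8]
```

Call:
{"api": "arm_command", "payload": {
  "motion": [
    {"x":60,"y":-20,"z":-38,"rz":-10},
    {"x":120,"y":-40,"z":-38,"rz":-20},
    {"x":180,"y":-60,"z":-38,"rz":-30},
    {"x":230,"y":-80,"z":-38,"rz":-40},
    {"x":287,"y":-98,"z":-38,"rz":-50},
    {"x":287,"y":-98,"z":-38,"rz":-55.8},
    {"x":287,"y":-98,"z":-38,"rz":-55.8},
    {"x":287,"y":-98,"z":-38,"rz":-55.8}
  ]
}}

```text
invalid input at $.motion[0]: expected keys x, y, z, rx, ry, rz, hand
```

```bash
python3 - <<'E'
from fit import *
p=shot('wrist','w1.png');pickle.dump(p,open('w1.pkl','wb'))
s=get_state();print(s['clock'],s['tcp_pos'],s['orientation'],s['wrist_force'])
E
```

```text
0.75 [ 0.25053759 -0.51756784  0.23135111] [5.06267289e-05 9.74703183e-01 2.23503248e-01 1.55115208e-05] [-0.14240647  0.26653368  0.12940242]
```

View pics/w1.png

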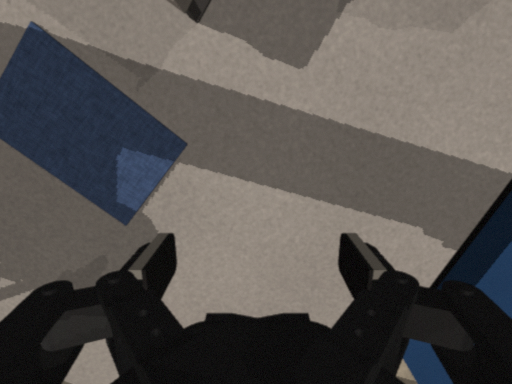

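```bash
python3 - <<'E'
from fit import *
delta(c2w([-.04,-.06,.30])[0],Rtool(CH[2]))
E
```

```text
shift [269.9 -36.7 -68.7] rot [  0.    0.  -55.8]
```

Call:
{"api": "arm_command", "payload": {
  "motion": [
    {"x":60,"y":-10,"z":-20,"rx":0,"ry":0,"rz":-10,"hand":-1},
    {"x":120,"y":-20,"z":-40,"rx":0,"ry":0,"rz":-20,"hand":-1},
    {"x":180,"y":-30,"z":-68,"rx":0,"ry":0,"rz":-30,"hand":-1},
    {"x":230,"y":-36,"z":-68,"rx":0,"ry":0,"rz":-40,"hand":-1},
    {"x":270,"y":-37,"z":-69,"rx":0,"ry":0,"rz":-50,"hand":-1},
    {"x":270,"y":-37,"z":-69,"rx":0,"ry":0,"rz":-55.8,"hand":-1},
    {"x":270,"y":-37,"z":-69,"rx":0,"ry":0,"rz":-55.8,"hand":-1},
    {"x":270,"y":-37,"z":-69,"rx":0,"ry":0,"rz":-55.8,"hand":-1}
  ]
}}

```text
clock: 1.75
tcp_pos: [0.4771, -0.3669, 0.3003]
orientation: [-0.0, 0.758, 0.653, -0.0]
wrist_force: [-0.8, -0.4, 0.5]
finger_gap: 0.0856
```

```bash
python3 - <<'E'
from fit import *
p=shot('wrist','w2.png');pickle.dump(p,open('w2.pkl','wb'))
s=get_state();print(s['clock'],s['tcp_pos'],s['orientation'],s['wrist_force'])
w=world(p);w=w.reshape(-1,3);C=w[(w[:,2]>.02)&(w[:,2]<.115)&(w[:,0]>.36)&(w[:,0]<.66)&(w[:,1]>-.43)&(w[:,1]<-.2)]
C=C[::6];print(len(C));print(fit(chute_model(),C,[.525,-.313,-.146],f=.002))
E
```

```text
1.8 [ 0.4769576  -0.36701015  0.3003538 ] [ 1.94915236e-05  7.57587731e-01  6.52733352e-01 -2.78259395e-05] [ 0.04973246 -0.73119747  0.24549911]
4249
(array([ 0.52559113, -0.31627243, -0.14470566, -0.00124493]), np.float64(0.0015841716595892906))
```

View pics/w2.png

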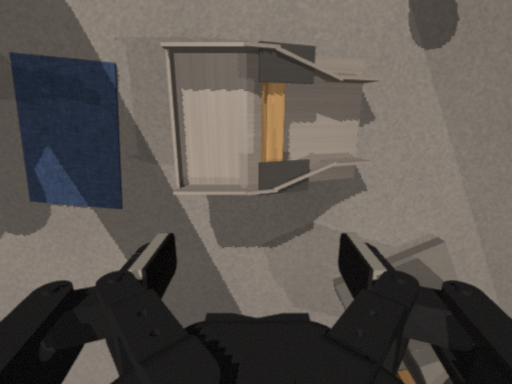

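```bash
python3 - <<'E'
from fit import *
np.set_printoptions(precision=4,suppress=True)
C=np.array([.5256,-.316,-.145])
p=pickle.load(open('w2.pkl','rb'));w=world(p);q=w2c(w,C);im=p['image'].astype(int)
h=q[...,2]-fl(q[...,0])
k=(abs(q[...,0]+.016)<.03)&(abs(q[...,1])<.046)&(h>.004)&(h<.035)&(im[...,0]>im[...,2]+50)
Q=q[k];print(len(Q),Q.min(0),Q.max(0))
for lo in np.arange(-.045,.045,.015):
    s=Q[(Q[:,1]>lo)&(Q[:,1]<lo+.015)];s=s[s[:,2]-fl(s[:,0])>.018]
    print(round(lo,3),len(s),s[:,0].min(),s[:,0].mean(),s[:,0].max(),np.mean(s[:,2]-fl(s[:,0])))
img=cv2.cvtColor(p['image'],cv2.COLOR_RGB2BGR)
x0,y0=140,20
big=cv2.resize(img[y0:y0+200,x0:x0+260],(780,600),interpolation=cv2.INTER_CUBIC)
pts=[]
for x in(-.144,-.05,-.025,.06,.12):
    for s in(-1,1): pts.append([x,s*hw(x),fl(x)]);pts.append([x,s*hw(x),fl(x)+.036])
for x in(-.035,.033):
    for s in(-1,1): pts.append([x,s*.048,fl(x)+.033])
for u in proj(p,c2w(pts,C)): cv2.circle(big,tuple(int(v) for v in (u+.5-[x0,y0])*3),3,(0,0,255),-1)
cv2.imwrite('pics/ov_w2.png',big)
E
```

```text
1582 [-0.0333 -0.0459  0.0697] [-0.0051  0.0458  0.0884]
-0.045 192 -0.028299864857213287 -0.017884995539558402 -0.006640904208267703 0.023354980604415137
-0.03 205 -0.028376367902404373 -0.01727915344751384 -0.005701196981238745 0.0231911290886021
-0.015 211 -0.028435939421161325 -0.017427862980011297 -0.0059884734352561 0.02316971157959313
0.0 232 -0.028500566035695094 -0.017134404924738906 -0.005094436154587376 0.023251714218874953
0.015 215 -0.028537937424894775 -0.016707851076676487 -0.005342853629250659 0.023331588714994838
0.03 229 -0.027503292167273662 -0.016660335816211087 -0.005793442757435649 0.023280251114619503
```

View pics/ov_w2.png

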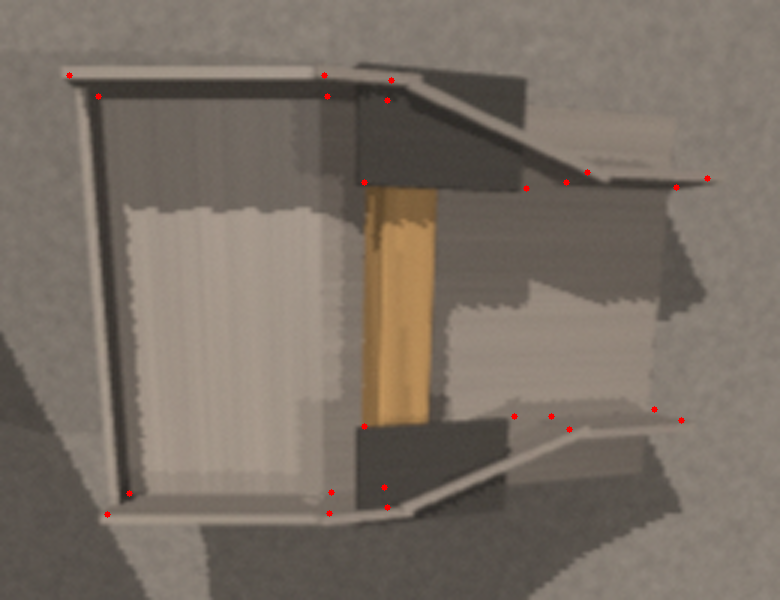

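The fitted chute lines up with the wrist picture to 2–3 mm. The lips are the dark plates at (440,130) and (430,460), and the blank lies square across at x≈400. I'll tilt the tool to the slope above the blank and part-close the fingers.

```bash
cat >> fit.py <<'E'
CH=np.array([.5256,-.316,-.145])
def chute_tcp(xf,h,tilt,off=0,y=0):
    "TCP for floor point xf, height h along tool -z, offset off along tool y"
    f=np.array([xf,y,float(fl(xf))]);t=np.radians(tilt)
    p=f+h*np.array([np.sin(t),0,np.cos(t)])+off*np.array([np.cos(t),0,-np.sin(t)])
    return c2w(p,CH)[0],Rtool(CH[2],tilt)
E
python3 - <<'E'
from fit import *
delta(*chute_tcp(-.025,.075,20))
delta(*chute_tcp(-.025,.004,20))
E
```

```text
shift [ 57.7  41.2 167. ] rot [20.  -0.  -0.2]
shift [ 57.6  16.9 233.7] rot [20.  -0.  -0.2]
```

Call:
{"api": "arm_command", "payload": {
  "motion": [
    {"x":28,"y":20,"z":60,"rx":10,"ry":0,"rz":0,"hand":-0.2},
    {"x":57,"y":41,"z":110,"rx":20,"ry":0,"rz":0,"hand":-0.2},
    {"x":57,"y":41,"z":165,"rx":20,"ry":0,"rz":0,"hand":-0.2},
    {"x":57,"y":41,"z":167,"rx":20,"ry":0,"rz":0,"hand":-0.2},
    {"x":57,"y":41,"z":167,"rx":20,"ry":0,"rz":0,"hand":-0.2},
    {"x":57,"y":41,"z":167,"rx":20,"ry":0,"rz":0,"hand":-0.2}
  ]
}}

```text
clock: 2.55
tcp_pos: [0.5271, -0.3181, 0.1388]
orientation: [-0.127, 0.747, 0.643, -0.112]
wrist_force: [0.0, 0.1, 0.8]
finger_gap: 0.0515
```

```bash
python3 - <<'E'
from fit import *
p=shot('wrist','w3.png');pickle.dump(p,open('w3.pkl','wb'))
s=get_state();print(s['clock'],s['tcp_pos'],s['orientation'],s['wrist_force'],s['finger_gap'])
delta(*chute_tcp(-.025,.004,20))
w=world(p);im=p['image'].astype(int);q=w2c(w,CH);h=q[...,2]-fl(q[...,0])
k=(abs(q[...,0]+.016)<.03)&(abs(q[...,1])<.046)&(h>.018)&(h<.035)&(im[...,0]>im[...,2]+50)
Q=q[k];print(len(Q))
for lo in np.arange(-.045,.045,.015):
    s=Q[(Q[:,1]>lo)&(Q[:,1]<lo+.015)]
    if len(s):print(round(lo,3),len(s),s[:,0].min(),s[:,0].mean(),s[:,0].max(),np.mean(s[:,2]-fl(s[:,0])))
E
```

```text
2.6 [ 0.52712857 -0.31800965  0.1385299 ] [-0.12738287  0.74659315  0.64323225 -0.11235901] [ 0.61759545  0.32166012 -0.23881195] 0.05117477689033033
shift [ 2.   0.1 76.2] rot [ 0.4  0.2 -0.2]
3351
-0.045 472 -0.02743431350829478 -0.016648878592068865 -0.005661230236707577 0.023236117365997774
-0.03 501 -0.02739164569232912 -0.016375855493392787 -0.005470594254063852 0.023242538436360646
-0.015 527 -0.027053740777475892 -0.01612533916289319 -0.00530512652957336 0.02330041745912993
0.0 562 -0.0268143538390256 -0.015869349696368124 -0.005179622193611956 0.023305185456672043
0.015 603 -0.026563605800217438 -0.015588215846484024 -0.004461092494353085 0.023291478555805635
0.03 626 -0.0263724916226024 -0.015512153301877791 -0.004857386526166362 0.023314726888113483
```

View pics/w3.png

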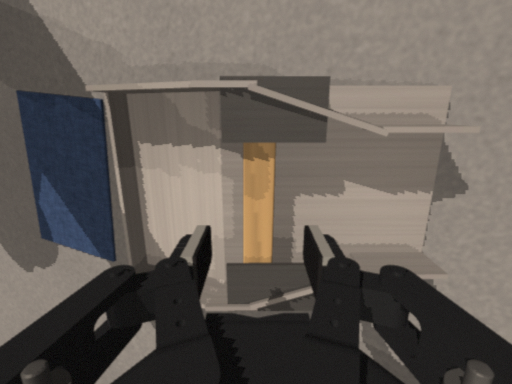

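The part-open fingers at (205,250) and (318,250) straddle the blank (245–272). Now I go down along the slope normal, still loosely around it.

Call:
{"api": "arm_command", "payload": {
  "motion": [
    {"x":2,"y":0,"z":40,"rx":0,"ry":0,"rz":0,"hand":-0.2},
    {"x":2,"y":0,"z":60,"rx":0,"ry":0,"rz":0,"hand":-0.2},
    {"x":2,"y":0,"z":74,"rx":0,"ry":0,"rz":0,"hand":-0.2},
    {"x":2,"y":0,"z":74,"rx":0,"ry":0,"rz":0,"hand":0.1},
    {"x":2,"y":0,"z":74,"rx":0,"ry":0,"rz":0,"hand":0.1},
    {"x":2,"y":0,"z":74,"rx":0,"ry":0,"rz":0,"hand":0.1}
  ]
}}

```text
clock: 3.35
tcp_pos: [0.5024, -0.3111, 0.0648]
orientation: [-0.13, 0.746, 0.644, -0.113]
wrist_force: [0.1, 0.4, 1.2]
finger_gap: 0.0385
```

```bash
python3 - <<'E'
from fit import *
s=get_state();print(s['clock'],s['tcp_pos'],s['orientation'],s['wrist_force'],s['finger_gap'])
w=w2c(s['tcp_pos'],CH);print(w,(w[2]-fl(w[0]))*np.cos(.349))
G=s['finger_gap'];o=-(G/2-.012)
for a in[(-.04,.0045,20,o),(-.05,.0045,20,o),(-.053,.005,10,o),(-.06,.005,0,o),(-.09,.005,0,o)]:
    delta(*chute_tcp(*a))
E
```

```text
3.35 [ 0.50235366 -0.31107485  0.06476891] [-0.13039007  0.74550468  0.6437323  -0.11326924] [0.14578656 0.36700005 1.23684589] 0.03850428493928258
[-0.02371403  0.00151454  0.06476891] 0.002196119003355055
shift [ -1.5 -23.8  -2.3] rot [ 0.1  0.  -0.1]
shift [ -1.6 -34.4  -2.4] rot [ 0.1  0.  -0.1]
shift [ -1.6 -38.   -0.5] rot [-9.9  0.  -0.1]
shift [ -1.6 -45.1   3.3] rot [-19.9   0.   -0.1]
shift [ -1.6 -73.3  13.5] rot [-19.9   0.   -0.1]
```

Call:
{"api": "arm_command", "payload": {
  "motion": [
    {"x":0,"y":-4,"z":-2,"rx":0,"ry":0,"rz":0,"hand":0.1},
    {"x":0,"y":-8,"z":-2,"rx":0,"ry":0,"rz":0,"hand":0.1},
    {"x":0,"y":-12,"z":-2,"rx":0,"ry":0,"rz":0,"hand":0.1},
    {"x":0,"y":-16,"z":-2,"rx":0,"ry":0,"rz":0,"hand":0.1},
    {"x":0,"y":-20,"z":-2,"rx":0,"ry":0,"rz":0,"hand":0.1},
    {"x":0,"y":-25,"z":-2,"rx":0,"ry":0,"rz":0,"hand":0.1},
    {"x":0,"y":-30,"z":-2,"rx":0,"ry":0,"rz":0,"hand":0.1},
    {"x":0,"y":-34,"z":-2,"rx":0,"ry":0,"rz":0,"hand":0.1}
  ]
}}

```text
clock: 4.35
tcp_pos: [0.4702, -0.306, 0.0774]
orientation: [-0.131, 0.745, 0.644, -0.114]
wrist_force: [1.2, -0.2, 0.1]
finger_gap: 0.0382
```

```bash
python3 - <<'E'
from fit import *
s=get_state();print(s['clock'],s['tcp_pos'],s['orientation'],s['wrist_force'],s['finger_gap'])
p=shot('wrist','w4.png')
shot('top','t4.png')
w=w2c(s['tcp_pos'],CH);print(w,(w[2]-fl(w[0]))*np.cos(.349))
G=s['finger_gap'];o=-(G/2-.012)
for a in[(-.053,.005,10,o),(-.06,.005,0,o),(-.09,.005,0,o)]:
    delta(*chute_tcp(*a))
E
```

```text
4.35 [ 0.47021072 -0.30596726  0.07741652] [-0.13145304  0.74534978  0.64364852 -0.11353585] [ 1.19048422 -0.20745432  0.11556709] 0.038174982636833145
[-0.05625767  0.00192412  0.07741652] 0.005089989074704997
shift [-2.  -2.6  0.2] rot [-10.   -0.   -0.1]
shift [-2.  -9.7  4.1] rot [-20.   -0.   -0.1]
shift [ -2.  -37.9  14.3] rot [-20.   -0.   -0.1]
```

View pics/w4.png

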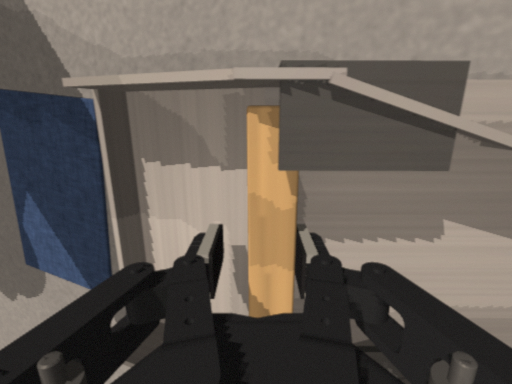

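The blank follows the right-hand finger, and its far end at (262,108) is coming out past the lip edge (278). I keep pushing onto the landing, levelling the tool as it goes.

Call:
{"api": "arm_command", "payload": {
  "motion": [
    {"x":0,"y":-3,"z":0,"rx":-7,"ry":0,"rz":0,"hand":0.1},
    {"x":0,"y":-6,"z":1.5,"rx":-14,"ry":0,"rz":0,"hand":0.1},
    {"x":0,"y":-10,"z":3.5,"rx":-20,"ry":0,"rz":0,"hand":0.1},
    {"x":0,"y":-14.5,"z":5,"rx":-20,"ry":0,"rz":0,"hand":0.1},
    {"x":0,"y":-19,"z":6.5,"rx":-20,"ry":0,"rz":0,"hand":0.1},
    {"x":0,"y":-24,"z":8.5,"rx":-20,"ry":0,"rz":0,"hand":0.1},
    {"x":0,"y":-29,"z":10.3,"rx":-20,"ry":0,"rz":0,"hand":0.1},
    {"x":0,"y":-34,"z":12,"rx":-20,"ry":0,"rz":0,"hand":0.1},
    {"x":0,"y":-37,"z":13,"rx":-20,"ry":0,"rz":0,"hand":0.1},
    {"x":0,"y":-37,"z":13,"rx":-20,"ry":0,"rz":0,"hand":0.1}
  ]
}}

```text
clock: 5.7
tcp_pos: [0.4314, -0.3001, 0.0776]
orientation: [-0.0, 0.757, 0.654, -0.0]
wrist_force: [-0.2, 0.8, -0.2]
finger_gap: 0.0384
```

```bash
python3 - <<'E'
from fit import *
np.set_printoptions(precision=4,suppress=True)
s=get_state();print(s['clock'],s['tcp_pos'],s['orientation'],s['wrist_force'],s['finger_gap'])
print(w2c(s['tcp_pos'],CH))
p=shot('wrist','w5.png');t=shot('scene','s5.png')
for q in(p,t):
    w=w2c(world(q),CH);im=q['image'].astype(int)
    k=(abs(w[...,0]+.085)<.045)&(abs(w[...,1])<.083)&(w[...,2]>.085)&(w[...,2]<.105)&(im[...,0]>im[...,2]+50)
    Q=w[k];print(len(Q),np.percentile(Q,[1,50,99],axis=0) if len(Q) else'')
    if len(Q): print(np.polyfit(Q[:,1],Q[:,0],1))
a=cv2.imread('pics/s5.png')[60:200,80:260];cv2.imwrite('pics/s5b.png',cv2.resize(a,None,fx=4,fy=4,interpolation=2))
E
```

```text
5.7 [ 0.4314 -0.3001  0.0776] [-0.0003  0.7569  0.6535 -0.0001] [-0.1531  0.799  -0.1728] 0.03841972823104568
[-0.0955  0.0021  0.0776]
10043 [[-0.0997 -0.0329  0.0936]
 [-0.0883  0.0283  0.095 ]
 [-0.0767  0.0728  0.0964]]
[ 0.0019 -0.0883]
174 [[-0.1012 -0.0626  0.0885]
 [-0.0891  0.0296  0.0951]
 [-0.0767  0.0743  0.1011]]
[ 0.0183 -0.0894]
```

View pics/w5.png

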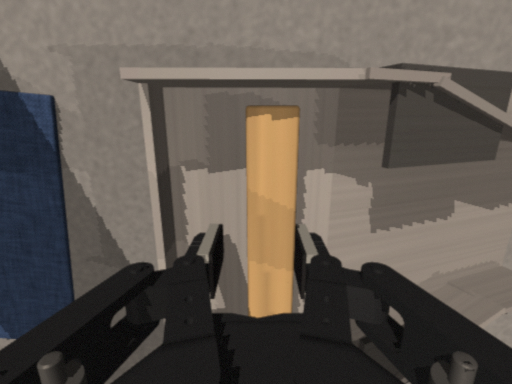

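View pics/s5b.png

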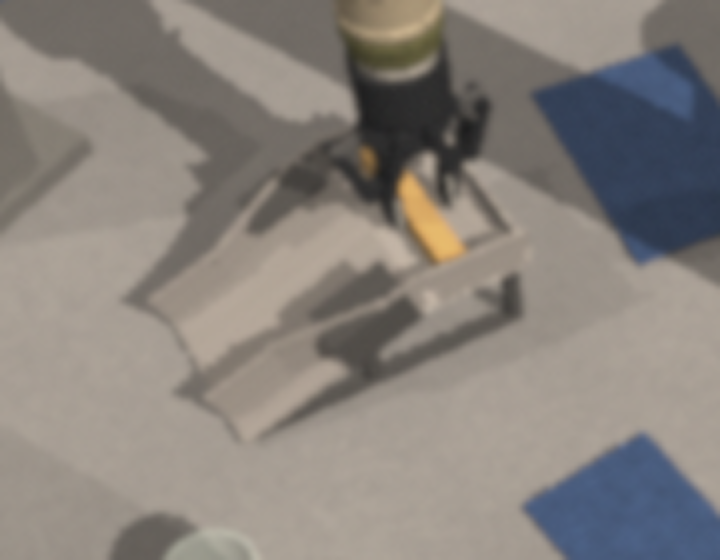

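The blank lies flat on the landing, across chute x from −0.100 to −0.077 and with its far end at y=+0.074, so it is clear of the lips (dark plate, column 385 and beyond). I centre on it, grip and lift straight up.

Call:
{"api": "arm_command", "payload": {
  "motion": [
    {"x":-3,"y":4,"z":1,"rx":0,"ry":0,"rz":0,"hand":0.1},
    {"x":-3,"y":7,"z":2,"rx":0,"ry":0,"rz":0,"hand":0.1},
    {"x":-3,"y":7,"z":2,"rx":0,"ry":0,"rz":0,"hand":0.1},
    {"x":-3,"y":7,"z":2,"rx":0,"ry":0,"rz":0,"hand":1},
    {"x":-3,"y":7,"z":2,"rx":0,"ry":0,"rz":0,"hand":1},
    {"x":-3,"y":7,"z":2,"rx":0,"ry":0,"rz":0,"hand":1},
    {"x":-3,"y":7,"z":2,"rx":0,"ry":0,"rz":0,"hand":1}
  ],
  "force": 40
}}

```text
clock: 6.68
tcp_pos: [0.4383, -0.3043, 0.0757]
orientation: [0.0, 0.757, 0.654, 0.0]
wrist_force: [-0.8, -0.1, 1.0]
finger_gap: 0.0237
```

Call:
{"api": "arm_command", "payload": {
  "motion": [
    {"x":0,"y":0,"z":-5,"rx":0,"ry":0,"rz":0,"hand":1},
    {"x":0,"y":0,"z":-15,"rx":0,"ry":0,"rz":0,"hand":1},
    {"x":0,"y":0,"z":-40,"rx":0,"ry":0,"rz":0,"hand":1},
    {"x":0,"y":0,"z":-70,"rx":0,"ry":0,"rz":0,"hand":1},
    {"x":0,"y":0,"z":-100,"rx":0,"ry":0,"rz":0,"hand":1},
    {"x":0,"y":0,"z":-100,"rx":0,"ry":0,"rz":0,"hand":1}
  ]
}}

```text
clock: 7.42
tcp_pos: [0.4397, -0.3057, 0.1789]
orientation: [0.003, 0.757, 0.654, 0.0]
wrist_force: [0.1, -0.5, -1.0]
finger_gap: 0.0229
```

```bash
python3 - <<'E'
from fit import *
np.set_printoptions(precision=4,suppress=True)
s=get_state();print(s['clock'],s['tcp_pos'],s['orientation'],s['wrist_force'],s['finger_gap'])
p=shot('wrist','w6.png')
w=world(p);im=p['image'].astype(int);d=w-s['tcp_pos']
k=(abs(d[...,2]-.02)<.02)&(im[...,0]>im[...,2]+50)&(np.hypot(d[...,0],d[...,1])<.1)
Q=d[k];print(len(Q),np.percentile(Q,[1,50,99],axis=0)); 
delta([.463,.029,.17],Rtool(np.radians(-3)))
E
```

```text
7.425 [ 0.4397 -0.3057  0.1789] [0.003  0.7568 0.6536 0.0003] [ 0.1288 -0.5358 -1.0232] 0.022912100244784066
10652 [[-0.0126 -0.0335  0.0176]
 [ 0.0043  0.029   0.0192]
 [ 0.0206  0.0735  0.0205]]
shift [333.9 -24.9   6.4] rot [ 0.1  0.1 -5.4]
```

View pics/w6.png

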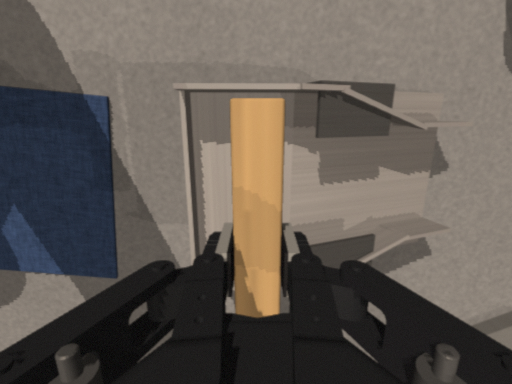

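Held level. Carrying to above the mat.

Call:
{"api": "arm_command", "payload": {
  "motion": [
    {"x":30,"y":-2,"z":1,"rx":0,"ry":0,"rz":0,"hand":1},
    {"x":80,"y":-6,"z":2,"rx":0,"ry":0,"rz":-1,"hand":1},
    {"x":135,"y":-10,"z":3,"rx":0,"ry":0,"rz":-2,"hand":1},
    {"x":190,"y":-14,"z":4,"rx":0,"ry":0,"rz":-3,"hand":1},
    {"x":245,"y":-18,"z":5,"rx":0,"ry":0,"rz":-4,"hand":1},
    {"x":295,"y":-22,"z":6,"rx":0,"ry":0,"rz":-5.4,"hand":1},
    {"x":325,"y":-25,"z":6,"rx":0,"ry":0,"rz":-5.4,"hand":1},
    {"x":334,"y":-25,"z":30,"rx":0,"ry":0,"rz":-5.4,"hand":1},
    {"x":334,"y":-25,"z":70,"rx":0,"ry":0,"rz":-5.4,"hand":1},
    {"x":334,"y":-25,"z":100,"rx":0,"ry":0,"rz":-5.4,"hand":1}
  ]
}}

```text
clock: 8.72
tcp_pos: [0.4606, 0.0303, 0.0733]
orientation: [-0.001, 0.725, 0.689, -0.001]
wrist_force: [-0.3, 0.3, -1.6]
finger_gap: 0.0235
```

```bash
python3 - <<'E'
from fit import *
np.set_printoptions(precision=4,suppress=True)
s=get_state();print(s['clock'],s['tcp_pos'],s['orientation'],s['wrist_force'],s['finger_gap'])
p=shot('wrist','w7.png')
w=world(p);im=p['image'].astype(int)
k=(im[...,2]>im[...,0]+30)&(w[...,2]<.02)
print('mat z',np.nanmedian(w[k],0),k.sum(),np.nanpercentile(w[k],[1,99],axis=0))
d=w-s['tcp_pos'];k=(abs(d[...,2]-.02)<.02)&(im[...,0]>im[...,2]+50)&(np.hypot(d[...,0],d[...,1])<.1)
Q=d[k];print(len(Q),np.percentile(Q,[1,50,99],axis=0)); 
delta([.463,.029,.009],Rtool(np.radians(-3)))
E
```

```text
8.725 [0.4606 0.0303 0.0733] [-0.001   0.7249  0.6888 -0.0009] [-0.3419  0.3018 -1.5997] 0.023450857961336807
mat z [0.426  0.0926 0.0027] 21222 [[ 0.2886 -0.0134  0.0005]
 [ 0.5213  0.1786  0.0045]]
10590 [[-0.0107 -0.0339  0.0178]
 [ 0.0019  0.029   0.0192]
 [ 0.0145  0.0739  0.0206]]
shift [-1.1  5.4 60.9] rot [-0.5 -0.   0. ]
```

View pics/w7.png

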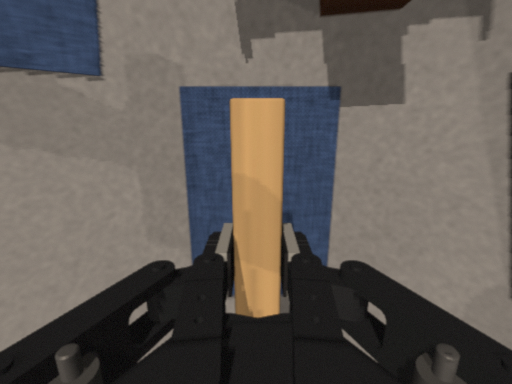

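The blank is over the mat (180–340 columns), centred and parallel to it. Lowering.

Call:
{"api": "arm_command", "payload": {
  "motion": [
    {"x":-1,"y":2,"z":20,"rx":0,"ry":0,"rz":0,"hand":1},
    {"x":-1,"y":2,"z":40,"rx":0,"ry":0,"rz":0,"hand":1},
    {"x":-1,"y":2,"z":52,"rx":0,"ry":0,"rz":0,"hand":1},
    {"x":-1,"y":2,"z":57,"rx":0,"ry":0,"rz":0,"hand":1},
    {"x":-1,"y":2,"z":57,"rx":0,"ry":0,"rz":0,"hand":1}
  ]
}}

```text
clock: 9.4
tcp_pos: [0.4641, 0.0286, 0.0187]
orientation: [-0.0, 0.725, 0.689, -0.0]
wrist_force: [-0.0, 0.4, -0.3]
finger_gap: 0.0231
```

Call:
{"api": "arm_command", "payload": {
  "motion": [
    {"x":0,"y":0,"z":4,"rx":0,"ry":0,"rz":0,"hand":1},
    {"x":0,"y":0,"z":7,"rx":0,"ry":0,"rz":0,"hand":1},
    {"x":0,"y":0,"z":8,"rx":0,"ry":0,"rz":0,"hand":1},
    {"x":0,"y":0,"z":8,"rx":0,"ry":0,"rz":0,"hand":1},
    {"x":0,"y":0,"z":8,"rx":0,"ry":0,"rz":0,"hand":1}
  ]
}}

```text
clock: 10.02
tcp_pos: [0.4642, 0.0287, 0.0108]
orientation: [0.0, 0.725, 0.689, 0.0]
wrist_force: [0.3, 0.6, 0.1]
finger_gap: 0.0231
```

Call:
{"api": "arm_command", "payload": {
  "motion": [
    {"x":0,"y":0,"z":0.5,"rx":0,"ry":0,"rz":0,"hand":1},
    {"x":0,"y":0,"z":1,"rx":0,"ry":0,"rz":0,"hand":1},
    {"x":0,"y":0,"z":1,"rx":0,"ry":0,"rz":0,"hand":1}
  ]
}}

```text
clock: 10.4
tcp_pos: [0.4641, 0.0287, 0.0096]
orientation: [0.0, 0.725, 0.689, -0.0]
wrist_force: [0.3, 1.0, -1.0]
finger_gap: 0.0231
```

Call:
{"api": "arm_command", "payload": {
  "motion": [
    {"x":0,"y":0,"z":0.5,"rx":0,"ry":0,"rz":0,"hand":1},
    {"x":0,"y":0,"z":1,"rx":0,"ry":0,"rz":0,"hand":1},
    {"x":0,"y":0,"z":1,"rx":0,"ry":0,"rz":0,"hand":1}
  ]
}}

```text
clock: 10.78
tcp_pos: [0.4641, 0.0287, 0.0086]
orientation: [-0.0, 0.725, 0.689, -0.0]
wrist_force: [-0.3, 0.3, -0.5]
finger_gap: 0.0232
```

```bash
python3 - <<'E'
from fit import *
np.set_printoptions(precision=4,suppress=True)
for i in range(3):
    p=shot('wrist','w8.png');s=get_state();print(s['tcp_pos'],s['wrist_force'])
E
```

```text
[0.4641 0.0287 0.0086] [-0.6895 -0.1561 -1.3491]
[0.4641 0.0287 0.0087] [-0.6315  0.6074 -0.4914]
[0.4642 0.0286 0.0087] [ 0.4938 -0.3085 -0.3935]
```

Call:
{"api": "arm_command", "payload": {
  "motion": [
    {"x":0,"y":0,"z":0.5,"rx":0,"ry":0,"rz":0,"hand":1},
    {"x":0,"y":0,"z":1,"rx":0,"ry":0,"rz":0,"hand":1},
    {"x":0,"y":0,"z":1,"rx":0,"ry":0,"rz":0,"hand":1}
  ]
}}

```text
clock: 11.3
tcp_pos: [0.4642, 0.0287, 0.0078]
orientation: [0.0, 0.725, 0.689, -0.0]
wrist_force: [-0.1, 0.3, 0.5]
finger_gap: 0.0232
```

Call:
{"api": "arm_command", "payload": {
  "motion": [
    {"x":0,"y":0,"z":0.5,"rx":0,"ry":0,"rz":0,"hand":1},
    {"x":0,"y":0,"z":1,"rx":0,"ry":0,"rz":0,"hand":1},
    {"x":0,"y":0,"z":1,"rx":0,"ry":0,"rz":0,"hand":1}
  ]
}}

```text
clock: 11.68
tcp_pos: [0.4642, 0.0287, 0.0077]
orientation: [0.0, 0.725, 0.689, 0.0]
wrist_force: [-3.4, 0.3, 11.5]
finger_gap: 0.0228
```

Contact on the mat (11.5 N). Releasing and rising.

Call:
{"api": "arm_command", "payload": {
  "motion": [
    {"x":0,"y":0,"z":-0.5,"rx":0,"ry":0,"rz":0,"hand":1},
    {"x":0,"y":0,"z":-0.5,"rx":0,"ry":0,"rz":0,"hand":-0.2},
    {"x":0,"y":0,"z":-0.5,"rx":0,"ry":0,"rz":0,"hand":-0.2},
    {"x":0,"y":0,"z":-0.5,"rx":0,"ry":0,"rz":0,"hand":-0.2},
    {"x":0,"y":0,"z":-15,"rx":0,"ry":0,"rz":0,"hand":-0.2},
    {"x":0,"y":0,"z":-40,"rx":0,"ry":0,"rz":0,"hand":-0.2},
    {"x":0,"y":0,"z":-80,"rx":0,"ry":0,"rz":0,"hand":-0.2},
    {"x":0,"y":0,"z":-120,"rx":0,"ry":0,"rz":0,"hand":-0.2},
    {"x":0,"y":0,"z":-120,"rx":0,"ry":0,"rz":0,"hand":-0.2}
  ]
}}

```text
clock: 12.8
tcp_pos: [0.4669, 0.0284, 0.1308]
orientation: [0.003, 0.725, 0.689, 0.002]
wrist_force: [-0.0, 0.6, -0.4]
finger_gap: 0.0509
```

```bash
python3 - <<'E'
from fit import *
np.set_printoptions(precision=4,suppress=True)
s=get_state();print(s['clock'],s['tcp_pos'],s['orientation'],s['wrist_force'],s['finger_gap'])
for n in('wrist','top','scene'):
    p=shot(n,n+'9.png');w=world(p);im=p['image'].astype(int)
    k=(abs(w[...,0]-.463)<.08)&(abs(w[...,1]-.03)<.11)&(w[...,2]>.02)&(w[...,2]<.036)&(im[...,0]>im[...,2]+50)
    Q=w[k]; r=cv2.minAreaRect((Q[:,:2]*1000).astype(np.float32)) if len(Q)>5 else 0;print(n,len(Q),r,np.median(Q,0) if len(Q) else '')
E
```

```text
12.8 [0.4669 0.0284 0.1308] [0.0029 0.7252 0.6886 0.0024] [-0.0269  0.6448 -0.3504] 0.05091636684798116
wrist 3823 ((464.7743835449219, 28.324115753173828), (148.90602111816406, 23.119937896728516), 87.13810729980469) [0.4651 0.0369 0.027 ]
top 25 ((467.8692321777344, 97.28270721435547), (13.368599891662598, 21.386417388916016), 75.82080841064453) [0.4695 0.0961 0.0285]
scene 346 ((464.28887939453125, 31.477340698242188), (149.047607421875, 25.77983856201172), 86.9079360961914) [0.4663 0.0384 0.0271]
```

View pics/wrist9.png

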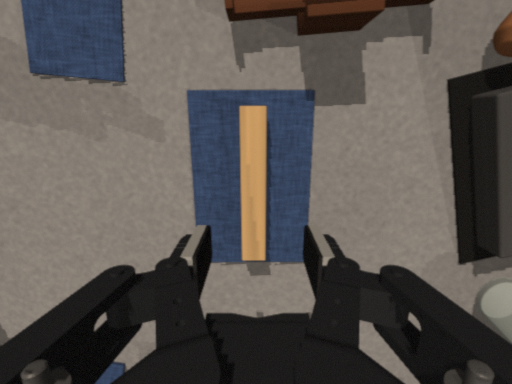

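The blank lies alone on the mat, centred at (0.465, 0.028) with its axis at 87°. Before regrasping I look at the long row with the wrist camera.

```bash
python3 - <<'E'
from fit import *
delta([.535,.11,.25],Rtool(np.radians(-3)))
E
```

```text
shift [  84.9   66.9 -123.5] rot [-0.  0.  0.]
```

Call:
{"api": "arm_command", "payload": {
  "motion": [
    {"x":25,"y":20,"z":-40,"rx":0,"ry":0,"rz":0,"hand":-0.2},
    {"x":55,"y":45,"z":-80,"rx":0,"ry":0,"rz":0,"hand":-0.2},
    {"x":85,"y":67,"z":-120,"rx":0,"ry":0,"rz":0,"hand":-0.2},
    {"x":85,"y":67,"z":-120,"rx":0,"ry":0,"rz":0,"hand":-0.2},
    {"x":85,"y":67,"z":-120,"rx":0,"ry":0,"rz":0,"hand":-0.2},
    {"x":85,"y":67,"z":-120,"rx":0,"ry":0,"rz":0,"hand":-0.2}
  ]
}}

```text
clock: 13.7
tcp_pos: [0.5339, 0.1094, 0.2447]
orientation: [-0.001, 0.725, 0.688, -0.002]
wrist_force: [-0.5, 0.2, -0.4]
finger_gap: 0.0511
```

```bash
python3 - <<'E'
from fit import *
np.set_printoptions(precision=4,suppress=True)
s=get_state();print(s['clock'],s['tcp_pos'],s['orientation'])
p=shot('wrist','w10.png');pickle.dump(p,open('w10.pkl','wb'))
w=world(p).reshape(-1,3)
P=w[(w[:,0]>.43)&(w[:,0]<.65)&(w[:,1]>.15)&(w[:,1]<.235)&(w[:,2]>.006)&(w[:,2]<.06)];print(len(P))
for f in(.001,.003): 
    x,m=fit(row_model(.082),P[::4],[.539,.191,.01],f=f);print(x,m)
img=cv2.cvtColor(p['image'],cv2.COLOR_RGB2BGR)
pts=[[a,b,.02] for a in(-.088,.088) for b in(-.011,.011)]+[[a,b,.032] for a in(-.082,.082) for b in(-.011,.011)]+[[a,b,.05] for a in(-.028,.028) for b in(-.019,.019)]
from fit import c2w
uv=proj(p,c2w(pts,x[:3]))
print(uv.min(0),uv.max(0))
x0,y0=np.maximum((uv.mean(0)-[100,75]).astype(int),0)
big=cv2.resize(img[y0:y0+150,x0:x0+200],None,fx=4,fy=4,interpolation=2)
for u in uv: cv2.circle(big,tuple(int(v) for v in (u+.5-[x0,y0])*4),3,(0,255,0),-1)
cv2.imwrite('pics/ov10.png',big)
E
```

```text
13.7 [0.5339 0.1094 0.2447] [-0.0012  0.7255  0.6883 -0.0016]
3835
[ 0.5394  0.1903  0.0289 -0.001 ] 0.0014318692349733725
[ 0.5394  0.1904  0.0228 -0.001 ] 0.0014233671848169816
[188.8027  82.5582] [327.3727 120.2156]
```

View pics/ov10.png

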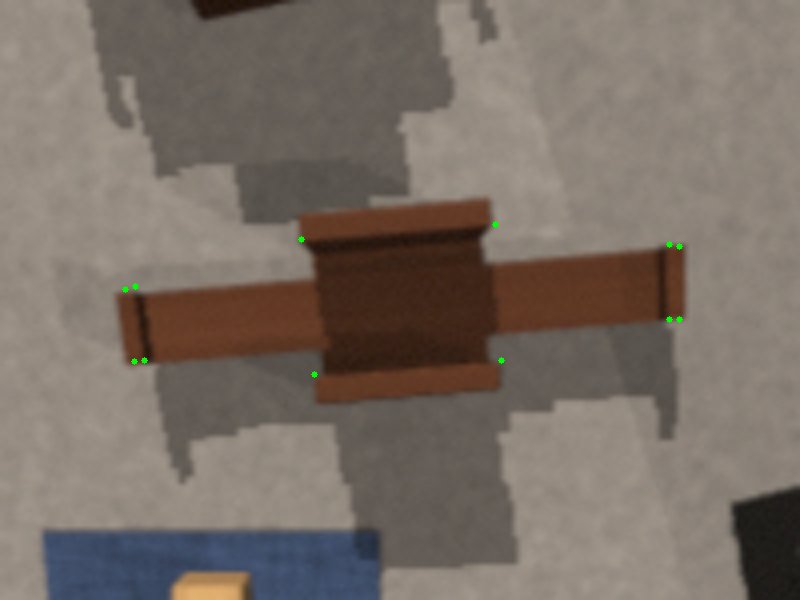

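View pics/w10.png

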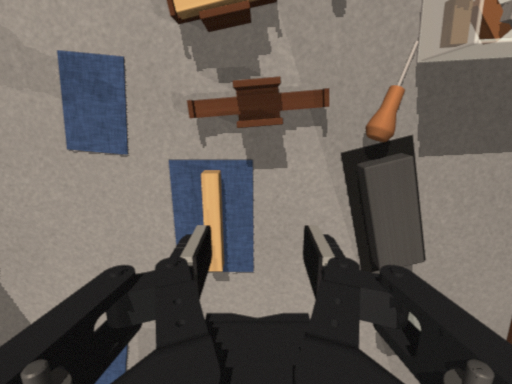

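The row is empty and lies along world x, with yaw about 1.5° and its centre near (0.539, 0.189). The overlay is off by at most 2 mm. Now to grasp the blank by its −y end.

```bash
python3 - <<'E'
from fit import *
s=get_state();print(s['tcp_pos'])
R=Rtool(np.radians(-2.9))
delta([.4621,-.0256,.08],R); delta([.4621,-.0256,.0085],R)
E
```

```text
[0.53403841 0.10939998 0.24500077]
shift [-138.5  -64.1  165.3] rot [-0.2  0.  -0.1]
shift [-138.5  -63.9  236.8] rot [-0.2  0.  -0.1]
```

Call:
{"api": "arm_command", "payload": {
  "motion": [
    {"x":-40,"y":-20,"z":30,"rx":0,"ry":0,"rz":0,"hand":-0.2},
    {"x":-85,"y":-40,"z":70,"rx":0,"ry":0,"rz":0,"hand":-0.2},
    {"x":-120,"y":-58,"z":110,"rx":0,"ry":0,"rz":0,"hand":-0.2},
    {"x":-138,"y":-64,"z":150,"rx":0,"ry":0,"rz":0,"hand":-0.2},
    {"x":-138,"y":-64,"z":165,"rx":0,"ry":0,"rz":0,"hand":-0.2},
    {"x":-138,"y":-64,"z":165,"rx":0,"ry":0,"rz":0,"hand":-0.2},
    {"x":-138,"y":-64,"z":165,"rx":0,"ry":0,"rz":0,"hand":-0.2},
    {"x":-138,"y":-64,"z":165,"rx":0,"ry":0,"rz":0,"hand":-0.2}
  ]
}}

```text
clock: 14.75
tcp_pos: [0.4652, -0.0244, 0.0826]
orientation: [0.001, 0.725, 0.689, 0.0]
wrist_force: [-0.2, 0.0, 0.3]
finger_gap: 0.0514
```

```bash
python3 - <<'E'
from fit import *
s=get_state();print(s['tcp_pos'],s['orientation'])
shot('wrist','w11.png')
R=Rtool(np.radians(-2.9))
delta([.4621,-.0256,.0085],R)
E
```

```text
[ 0.46519322 -0.02441003  0.08260986] [8.00470632e-04 7.25063777e-01 6.88681087e-01 4.89283974e-04]
shift [-1.4 -3.1 74.1] rot [ 0.1  0.  -0. ]
```

View pics/w11.png

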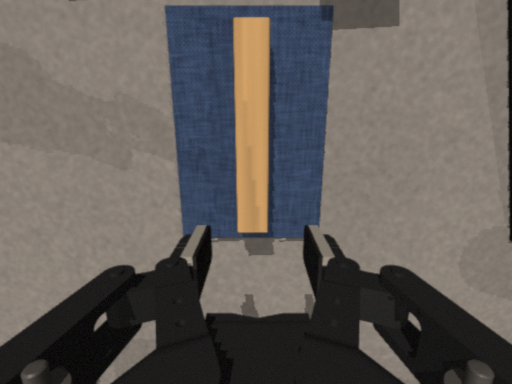

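Call:
{"api": "arm_command", "payload": {
  "motion": [
    {"x":-1,"y":-2,"z":30,"rx":0,"ry":0,"rz":0,"hand":-0.2},
    {"x":-1,"y":-2,"z":50,"rx":0,"ry":0,"rz":0,"hand":-0.2},
    {"x":-1,"y":-2,"z":64,"rx":0,"ry":0,"rz":0,"hand":-0.2},
    {"x":-1,"y":-2,"z":69,"rx":0,"ry":0,"rz":0,"hand":-0.2},
    {"x":-1,"y":-2,"z":69,"rx":0,"ry":0,"rz":0,"hand":-0.2},
    {"x":-1,"y":-2,"z":69,"rx":0,"ry":0,"rz":0,"hand":-0.2}
  ]
}}

```text
clock: 15.55
tcp_pos: [0.463, -0.0254, 0.0133]
orientation: [0.001, 0.725, 0.689, 0.0]
wrist_force: [0.2, -0.1, -0.4]
finger_gap: 0.0517
```

```bash
python3 - <<'E'
from fit import *
s=get_state();print(s['tcp_pos'],s['orientation'])
R=Rtool(np.radians(-2.9))
delta([.4621,-.0256,.0085],R)
E
```

```text
[ 0.46302101 -0.02544994  0.01334755] [5.77614838e-04 7.25175553e-01 6.88563708e-01 3.22403100e-04]
shift [-0.2 -0.9  4.8] rot [ 0.1  0.  -0.1]
```

Call:
{"api": "arm_command", "payload": {
  "motion": [
    {"x":0,"y":-1,"z":2.5,"rx":0,"ry":0,"rz":0,"hand":-0.2},
    {"x":0,"y":-1,"z":4.5,"rx":0,"ry":0,"rz":0,"hand":-0.2},
    {"x":0,"y":-1,"z":4.5,"rx":0,"ry":0,"rz":0,"hand":1},
    {"x":0,"y":-1,"z":4.5,"rx":0,"ry":0,"rz":0,"hand":1},
    {"x":0,"y":-1,"z":4.5,"rx":0,"ry":0,"rz":0,"hand":1},
    {"x":0,"y":-1,"z":4.5,"rx":0,"ry":0,"rz":0,"hand":1},
    {"x":0,"y":-1,"z":4.5,"rx":0,"ry":0,"rz":0,"hand":1},
    {"x":0,"y":-1,"z":4.5,"rx":0,"ry":0,"rz":0,"hand":1}
  ],
  "force": 70
}}

```text
clock: 16.55
tcp_pos: [0.4616, -0.0253, 0.0084]
orientation: [0.0, 0.725, 0.689, 0.0]
wrist_force: [-0.4, 0.1, 4.6]
finger_gap: 0.0222
```

Call:
{"api": "arm_command", "payload": {
  "motion": [
    {"x":0,"y":0,"z":-3,"rx":0,"ry":0,"rz":0,"hand":1},
    {"x":0,"y":0,"z":-10,"rx":0,"ry":0,"rz":0,"hand":1},
    {"x":0,"y":0,"z":-25,"rx":0,"ry":0,"rz":0,"hand":1},
    {"x":0,"y":0,"z":-50,"rx":0,"ry":0,"rz":0,"hand":1},
    {"x":0,"y":0,"z":-80,"rx":0,"ry":0,"rz":0,"hand":1},
    {"x":0,"y":0,"z":-105,"rx":0,"ry":0,"rz":0,"hand":1},
    {"x":0,"y":0,"z":-120,"rx":0,"ry":0,"rz":0,"hand":1},
    {"x":0,"y":0,"z":-120,"rx":0,"ry":0,"rz":0,"hand":1}
  ]
}}

```text
clock: 17.55
tcp_pos: [0.4621, -0.0254, 0.1291]
orientation: [0.001, 0.725, 0.689, 0.001]
wrist_force: [-0.1, 0.5, -0.9]
finger_gap: 0.0226
```

```bash
cat >> fit.py <<'E'
def held(p,s):
    "held blank in tool frame: x range, y mid, top z slope"
    q=s['orientation'];R=Ro.from_quat([q[1],q[2],q[3],q[0]]).as_matrix()
    d=(world(p)-s['tcp_pos'])@R;im=p['image'].astype(int)
    k=(abs(d[...,2]+.02)<.03)&(im[...,0]>im[...,2]+50)&(abs(d[...,1])<.03)&(d[...,0]<.2)&(d[...,0]>-.05)
    Q=d[k];t=Q[Q[:,2]<np.median(Q[:,2])+.006]
    print('held n',len(Q),'x1,99',np.percentile(Q[:,0],[.5,99.5]),'y mid fit',np.polyfit(Q[:,0],Q[:,1],1),'z fit(slope,z@0)',np.polyfit(t[:,0],t[:,2],1))
E
python3 - <<'E'
from fit import *
np.set_printoptions(precision=4,suppress=True)
s=get_state();print(s['clock'],s['tcp_pos'],s['orientation'],s['wrist_force'],s['finger_gap'],s['joint_pos'])
p=shot('wrist','w12.png');held(p,s)
E
```

```text
17.55 [ 0.4621 -0.0254  0.1291] [0.0009 0.7252 0.6885 0.0005] [-0.1344  0.5108 -0.9491] 0.02263454643617514 [-0.2287  0.1565 -0.4174  0.9948 -0.0001  1.394 ]
held n 14915 x1,99 [-0.0189  0.1109] y mid fit [-0.0022  0.0007] z fit(slope,z@0) [ 0.001  -0.0186]
```

View pics/w12.png

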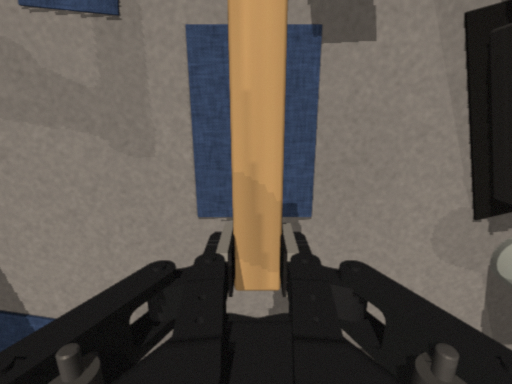

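Held level by the end (droop under 0.1°). Now I turn and carry it to a hover above the long row.

```bash
python3 - <<'E'
from fit import *
delta([.593,.1904,.13],Rtool(np.radians(91.5)))
E
```

```text
shift [222.2 120.3  -1.9] rot [  0.    0.  -94.5]
```

Call:
{"api": "arm_command", "payload": {
  "motion": [
    {"x":20,"y":10,"z":-1,"rx":0,"ry":0,"rz":-8,"hand":1},
    {"x":45,"y":24,"z":-1,"rx":0,"ry":0,"rz":-18,"hand":1},
    {"x":70,"y":38,"z":-1,"rx":0,"ry":0,"rz":-28,"hand":1},
    {"x":95,"y":52,"z":-1,"rx":0,"ry":0,"rz":-38,"hand":1},
    {"x":120,"y":66,"z":-1,"rx":0,"ry":0,"rz":-48,"hand":1},
    {"x":145,"y":80,"z":-1,"rx":0,"ry":0,"rz":-58,"hand":1},
    {"x":170,"y":93,"z":-1,"rx":0,"ry":0,"rz":-68,"hand":1},
    {"x":195,"y":106,"z":-1,"rx":0,"ry":0,"rz":-78,"hand":1},
    {"x":214,"y":116,"z":-1,"rx":0,"ry":0,"rz":-88,"hand":1},
    {"x":222,"y":120,"z":-1,"rx":0,"ry":0,"rz":-94.5,"hand":1}
  ]
}}

```text
clock: 18.85
tcp_pos: [0.5923, 0.1912, 0.127]
orientation: [-0.001, -0.016, 1.0, -0.0]
wrist_force: [0.4, -0.6, -0.7]
finger_gap: 0.0224
```

```bash
python3 - <<'E'
from fit import *
np.set_printoptions(precision=4,suppress=True)
s=get_state();print(s['clock'],s['tcp_pos'],s['orientation'],s['joint_pos'])
delta([.593,.1904,.13],Rtool(np.radians(91.5)))
delta([.593,.1904,.06],Rtool(np.radians(91.5)))
E
```

```text
18.85 [0.5923 0.1912 0.127 ] [-0.0014 -0.016   0.9999 -0.0002] [ 0.1833  0.4526 -0.007   1.114   0.0001  0.1513]
shift [-0.7 -0.8 -3. ] rot [-0.  -0.2  0.3]
shift [-0.9 -0.8 67. ] rot [-0.  -0.2  0.3]
```

Lowering to just above the guides (blank bottom near 60 mm), then checking alignment.

Call:
{"api": "arm_command", "payload": {
  "motion": [
    {"x":-1,"y":-0.5,"z":15,"rx":0,"ry":0,"rz":0,"hand":1},
    {"x":-1,"y":-0.5,"z":35,"rx":0,"ry":0,"rz":0,"hand":1},
    {"x":-1,"y":-0.5,"z":55,"rx":0,"ry":0,"rz":0,"hand":1},
    {"x":-1,"y":-0.5,"z":60,"rx":0,"ry":0,"rz":0,"hand":1},
    {"x":-1,"y":-0.5,"z":60,"rx":0,"ry":0,"rz":0,"hand":1},
    {"x":-1,"y":-0.5,"z":60,"rx":0,"ry":0,"rz":0,"hand":1}
  ]
}}

```text
clock: 19.6
tcp_pos: [0.5942, 0.1896, 0.0698]
orientation: [0.001, -0.013, 1.0, 0.0]
wrist_force: [0.3, 0.2, -1.2]
finger_gap: 0.0224
```

```bash
python3 - <<'E'
from fit import *
np.set_printoptions(precision=4,suppress=True)
s=get_state();print(s['clock'],s['tcp_pos'],s['orientation'],s['wrist_force'])
p=shot('wrist','w13.png');pickle.dump((p,s),open('w13.pkl','wb'));held(p,s)
for n in('top','scene'):
    q=shot(n,n+'13.png');pickle.dump((q,s),open(n+'13.pkl','wb'))
for n,x,y in(('top',150,100),('scene',190,180)):
    a=cv2.imread(f'pics/{n}13.png')[y:y+120,x:x+150];cv2.imwrite(f'pics/{n}13b.png',cv2.resize(a,None,fx=5,fy=5,interpolation=2))
E
```

```text
19.6 [0.5942 0.1896 0.0698] [ 0.0005 -0.013   0.9999  0.    ] [ 0.2975  0.1937 -1.2217]
held n 15207 x1,99 [-0.0197  0.1104] y mid fit [-0.      0.0002] z fit(slope,z@0) [ 0.0011 -0.0186]
```

View pics/w13.png

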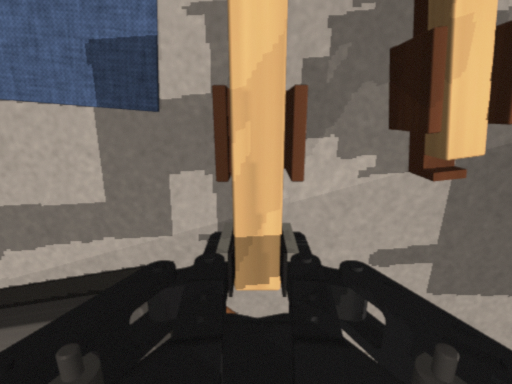

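View pics/scene13b.png

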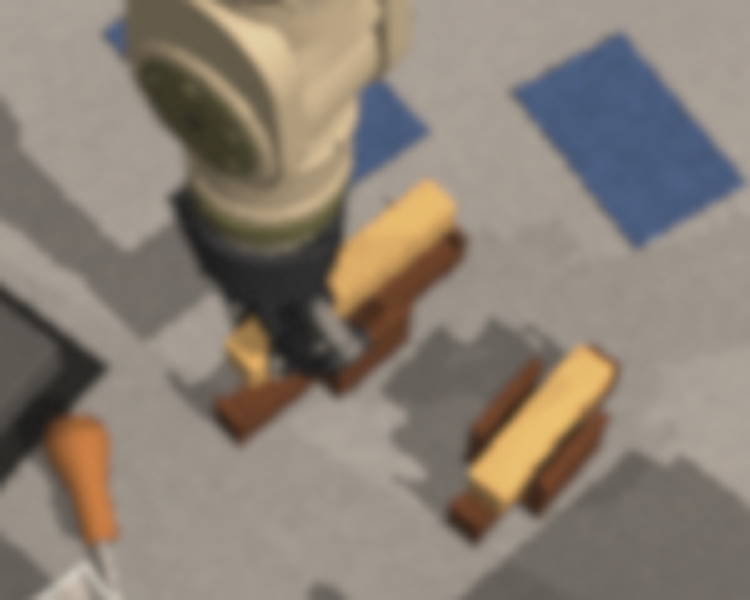

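View pics/top13b.png

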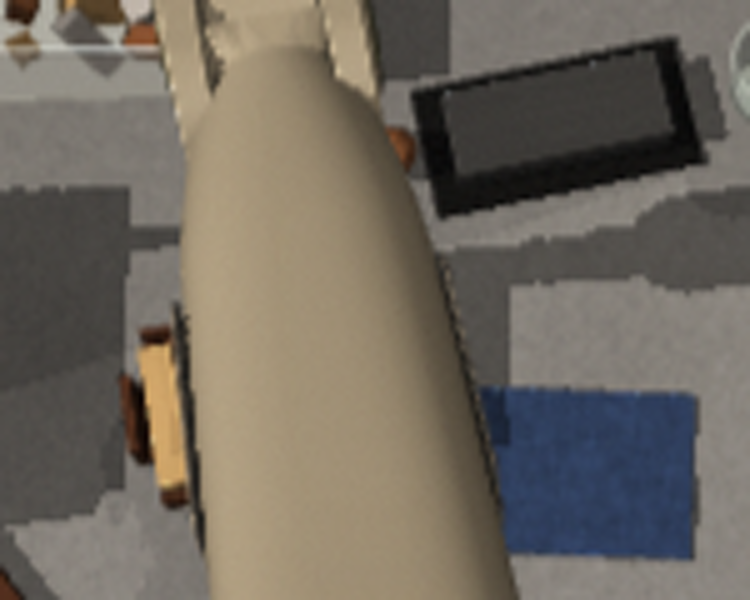

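```bash
cat > g.py <<'E'
from fit import *
np.set_printoptions(precision=4,suppress=True)
def guides(p,s):
    q=s['orientation'];R=Ro.from_quat([q[1],q[2],q[3],q[0]]).as_matrix()
    W=world(p);d=(W-s['tcp_pos'])@R;im=p['image'].astype(int)
    red=(im[...,0]>im[...,2]+18)&(im[...,0]<150)
    for sg in(-1,1):
        k=red&(abs(W[...,2]-.049)<.006)&(sg*d[...,1]>.012)&(sg*d[...,1]<.04)&(d[...,0]>.01)&(d[...,0]<.1)
        Q=d[k]
        if len(Q): print(sg,len(Q),'x',np.percentile(Q[:,0],[1,99]),'y',np.percentile(Q[:,1],[2,50,98]),'slope',np.polyfit(Q[:,0],Q[:,1],1)[0],'z',np.median(W[k][:,2]))
E
python3 - <<'E'
from g import *
p,s=pickle.load(open('w13.pkl','rb'));guides(p,s)
E
```

```text
-1 1398 x [0.0284 0.0825] y [-0.025  -0.0209 -0.0172] slope -0.002271233144376064 z 0.048914120012246626
1 1417 x [0.0285 0.0831] y [0.0207 0.0243 0.0285] slope -0.0056336182088077445 z 0.048848377845093674
```

In the wrist frame the guides are centred 1.5 mm to +y of the blank, the lengthwise position matches within 1 mm, and the yaw agrees. I shift 1.5 mm and lower.

Call:
{"api": "arm_command", "payload": {
  "motion": [
    {"x":0,"y":1.5,"z":0,"rx":0,"ry":0,"rz":0,"hand":1},
    {"x":0,"y":1.5,"z":8,"rx":0,"ry":0,"rz":0,"hand":1},
    {"x":0,"y":1.5,"z":16,"rx":0,"ry":0,"rz":0,"hand":1},
    {"x":0,"y":1.5,"z":24,"rx":0,"ry":0,"rz":0,"hand":1},
    {"x":0,"y":1.5,"z":31,"rx":0,"ry":0,"rz":0,"hand":1},
    {"x":0,"y":1.5,"z":37,"rx":0,"ry":0,"rz":0,"hand":1},
    {"x":0,"y":1.5,"z":41,"rx":0,"ry":0,"rz":0,"hand":1},
    {"x":0,"y":1.5,"z":41,"rx":0,"ry":0,"rz":0,"hand":1},
    {"x":0,"y":1.5,"z":41,"rx":0,"ry":0,"rz":0,"hand":1}
  ]
}}

```text
clock: 20.88
tcp_pos: [0.5939, 0.1913, 0.0284]
orientation: [0.0, -0.013, 1.0, -0.0]
wrist_force: [-0.9, 0.2, -0.4]
finger_gap: 0.0224
```

```bash
python3 - <<'E'
from g import *
s=get_state();print(s['clock'],s['tcp_pos'],s['orientation'],s['wrist_force'])
p=shot('wrist','w14.png');held(p,s);guides(p,s)
E
```

```text
20.875 [0.5939 0.1913 0.0284] [ 0.0002 -0.0133  0.9999 -0.    ] [-0.8557  0.1688 -0.3665]
held n 19306 x1,99 [-0.0199  0.1102] y mid fit [-0.0006  0.    ] z fit(slope,z@0) [ 0.0004 -0.019 ]
-1 2518 x [0.0284 0.0826] y [-0.0266 -0.0223 -0.0188] slope -0.0038712418891280707 z 0.04893148784296118
1 2557 x [0.0284 0.0826] y [0.0189 0.0225 0.0268] slope -0.0001554025276844969 z 0.04887451238872494
```

View pics/w14.png

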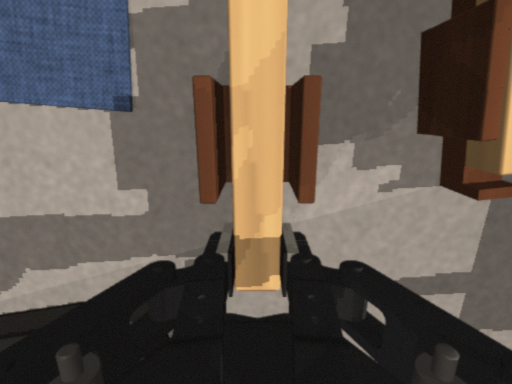

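The blank is centred between the guides (inner faces at columns 217 and 300) to within 0.2 mm. Lowering in small steps until it touches the rail.

Call:
{"api": "arm_command", "payload": {
  "motion": [
    {"x":0,"y":0,"z":1,"rx":0,"ry":0,"rz":0,"hand":1},
    {"x":0,"y":0,"z":2,"rx":0,"ry":0,"rz":0,"hand":1},
    {"x":0,"y":0,"z":2.5,"rx":0,"ry":0,"rz":0,"hand":1},
    {"x":0,"y":0,"z":2.5,"rx":0,"ry":0,"rz":0,"hand":1},
    {"x":0,"y":0,"z":2.5,"rx":0,"ry":0,"rz":0,"hand":1}
  ]
}}

```text
clock: 21.55
tcp_pos: [0.5937, 0.1912, 0.0257]
orientation: [-0.0, -0.013, 1.0, -0.0]
wrist_force: [-0.5, -0.9, -0.8]
finger_gap: 0.0222
```

Call:
{"api": "arm_command", "payload": {
  "motion": [
    {"x":0,"y":0,"z":0.5,"rx":0,"ry":0,"rz":0,"hand":1},
    {"x":0,"y":0,"z":1,"rx":0,"ry":0,"rz":0,"hand":1},
    {"x":0,"y":0,"z":1,"rx":0,"ry":0,"rz":0,"hand":1}
  ]
}}

```text
clock: 21.92
tcp_pos: [0.5936, 0.1912, 0.0246]
orientation: [-0.0, -0.013, 1.0, -0.0]
wrist_force: [-0.2, 0.2, -0.7]
finger_gap: 0.0227
```

Call:
{"api": "arm_command", "payload": {
  "motion": [
    {"x":0,"y":0,"z":0.4,"rx":0,"ry":0,"rz":0,"hand":1},
    {"x":0,"y":0,"z":0.7,"rx":0,"ry":0,"rz":0,"hand":1},
    {"x":0,"y":0,"z":0.7,"rx":0,"ry":0,"rz":0,"hand":1}
  ]
}}

```text
clock: 22.3
tcp_pos: [0.5937, 0.1912, 0.0245]
orientation: [0.0, -0.013, 1.0, -0.0]
wrist_force: [-1.9, -0.3, 5.4]
finger_gap: 0.0226
```

Seated with 5 N contact at the expected height. Opening and rising.

Call:
{"api": "arm_command", "payload": {
  "motion": [
    {"x":0,"y":0,"z":-0.2,"rx":0,"ry":0,"rz":0,"hand":0.2},
    {"x":0,"y":0,"z":-0.2,"rx":0,"ry":0,"rz":0,"hand":0},
    {"x":0,"y":0,"z":-0.2,"rx":0,"ry":0,"rz":0,"hand":-0.2},
    {"x":0,"y":0,"z":-0.2,"rx":0,"ry":0,"rz":0,"hand":-0.2},
    {"x":0,"y":0,"z":-10,"rx":0,"ry":0,"rz":0,"hand":-0.2},
    {"x":0,"y":0,"z":-30,"rx":0,"ry":0,"rz":0,"hand":-0.2},
    {"x":0,"y":0,"z":-60,"rx":0,"ry":0,"rz":0,"hand":-0.2},
    {"x":0,"y":0,"z":-100,"rx":0,"ry":0,"rz":0,"hand":-0.2},
    {"x":0,"y":0,"z":-150,"rx":0,"ry":0,"rz":0,"hand":-0.2},
    {"x":0,"y":0,"z":-150,"rx":0,"ry":0,"rz":0,"hand":-0.2}
  ]
}}

```text
clock: 23.55
tcp_pos: [0.5967, 0.1919, 0.1799]
orientation: [0.005, -0.013, 1.0, 0.001]
wrist_force: [0.8, 0.2, 0.0]
finger_gap: 0.051
```

```bash
python3 - <<'E'
from g import *
s=get_state();print(s['clock'],s['tcp_pos'],s['wrist_force'],s['finger_gap'])
for n in('wrist','scene'):
    p=shot(n,n+'15.png');w=world(p);im=p['image'].astype(int)
    q=w2c(w,np.array([.5394,.1895,.026]))
    k=(abs(q[...,0])<.1)&(abs(q[...,1])<.035)&(w[...,2]>.03)&(w[...,2]<.07)&(im[...,0]>im[...,2]+50)&(im[...,0]>130)
    Q=q[k];print(n,len(Q),np.percentile(Q,[1,50,99],axis=0),'z slope',np.polyfit(Q[:,0],Q[:,2],1), 'yaw',np.polyfit(Q[:,0],Q[:,1],1))
a=cv2.imread('pics/scene15.png')[180:300,190:340];cv2.imwrite('pics/scene15b.png',cv2.resize(a,None,fx=5,fy=5,interpolation=2))
E
```

```text
23.55 [0.5967 0.1919 0.1799] [0.8063 0.2234 0.0369] 0.05095927598121805
wrist 3738 [[-0.0727 -0.011   0.0413]
 [-0.0074  0.0008  0.043 ]
 [ 0.0736  0.0123  0.0447]] z slope [0.    0.043] yaw [0.0021 0.0007]
scene 451 [[-0.0719 -0.0096  0.0315]
 [ 0.0099  0.0044  0.0432]
 [ 0.0749  0.0144  0.0485]] z slope [-0.0053  0.0426] yaw [-0.0085  0.0041]
```

View pics/wrist15.png

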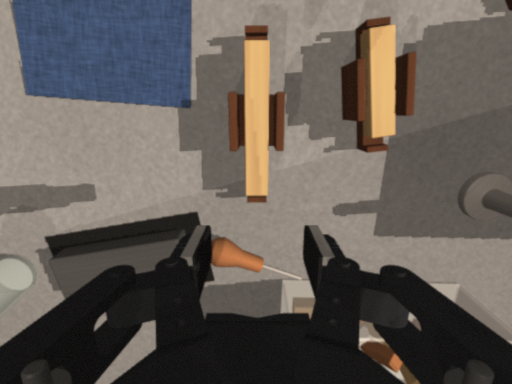

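View pics/scene15b.png

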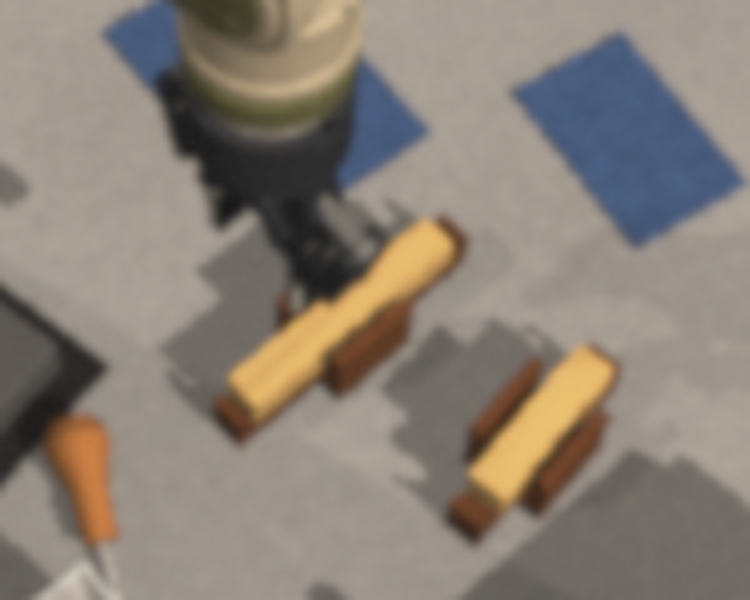

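The wrist view shows the blank lying level between the guides (230–285) and both end stops (dark squares at rows 32 and 198). The short row and the graver look undisturbed. Handing in.

```bash
python3 -c "
from h import *
print(hand_in(), get_state()['clock'])"
```

```text
the job is handed in; nothing more can be done
the job is handed in; nothing more can be done
```

The blank is in the long row and the job is handed in, with the clock at about 23.7 s of the 72 s allowed.

**What I did:**
- **Push:** I tilted the tool to the slope with the fingers loosely around the blank. I pushed it up until it lay flat on the landing, about 40 mm clear of the lips.
- **Mat:** I gripped it at the middle, lifted it straight up and set it down on the 120 x 180 mm mat. I let go there and rose clear.
- **Row:** I took it again by one end and turned it about 94°. I checked it against the guides with the wrist camera, shifted 1.5 mm, and lowered it in small steps onto the rail of the long row. I let go at about 5 N contact.

**Last checks:**
- **Seating:** in the wrist camera the blank is level, with its top at 43 mm against 44 mm expected, which is within calibration. It is centred within about 1 mm between the guides and lies between both end stops.
- **Camera disagreement:** the scene camera put the blank about 4 mm to the side. The gripper and its shadow partly hid it in that view, and the guides leave 7 mm each side, so I trusted the wrist view.
- **Forces:** the highest wrist force shown by the readings between moves was about 12 N, when the blank touched the mat.
- **Other things:** the short row, the short blank, the graver and the steel block look unmoved. I did not measure the other bystanders separately, and the arm never worked near them.

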